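Fill the stack-drilling jig with wheel blanks and index it back under the drill

ROBOT

A 6-joint arm with a two-finger parallel gripper is mounted at the origin on the work surface. World frame = base frame: x ahead of the robot, y to its left, z up, the work surface at z = 0. Lengths are in mm, angles in rad, forces in N, time in s.
With the tool pointing down it reaches from about 325 to 1000 mm from the base axis. Payload 5.1 kg.
Tool frame: the origin (TCP) lies between the finger pads; the fingertips stand 14 mm ahead of it and the grasp point (between the pads) lies 5 mm behind it; z points along the fingers, y is the line along which they close (so a half turn about z gives the same grasp; the last joint's range is limited). The gripper opens to 85 mm and grips with 20 to 120 N. Pads are 22 mm wide; open, the fingers measure 114 mm over their backs; the gripper's body (76 mm by 85 mm) begins 54 mm behind the grasp point. The pads swing forward as they close: fully open they stand 13 mm farther back than shut.
Start: joints at [-1.356, 0.124, 1.65, -0, 1.367, -0.083], TCP at [190.689, -621.388, 245.322] pointing down, gripper open.
Joint ranges: [-2.61, 2.61], [-1.02, 2.33], [0.03, 2.71], [-1.35, 4.49], [0.32, 2.68], [-2.91, 2.91]. Speed limits (rad/s): [2.57, 2.57, 3.14, 3.14, 3.14, 3.14].

INTERFACE

Orientations are given as a unit quaternion [w, x, y, z].
In Python, from rig import get_obs, read_camera, finish_job, boxes_of, landmark_of gives the robot as it stands.
- The arm moves only by the tool servo_tool, never from a script. Its argument "series" is text: rows parted by semicolons, each of 5 numbers parted by spaces: the shift along the tool's x, y, z in units of 25 mm (1.0 is 25 mm), then the turn about the tool's z in degrees, then the opening, from -1 (shut) to 1 (fully open). In form: tx ty tz yaw grip; .... A call has 1 to 5 rows; each row is the pose to reach, as a shift and turn from the pose commanded when the call began, along the tool's axes at that moment; what a row does not reach only later rows make up. A row lasts 1/8 s, in which the tool goes at most 62.5 mm and 10.7 degrees, less where a joint would pass 70% of its speed; a pose out of reach is approached as far as the arm can. A call with a gripper value outside its range is refused whole. The fingers move at their own pace and stop on an object; "grip_force" is the grip in N (left out, the last holds). Time passes only in rows, so rows that repeat a pose let the fingers close. It gives the time, the measured TCP pose, the force, the opening and the grip force at its end, in the units of the state.
- get_obs(): the state, without advancing time (a new reading comes with each control period).
- read_camera(name): name is "scene" or "side" or "wrist"; returns a dict with "color" (480x640x3 uint8, red, green, blue), "intrinsics" (3x3 intrinsics, pixels), "view" (4x4, takes a point from world to camera coordinates); the wrist camera has in their place "mount" (4x4, takes a point from camera to tool coordinates, whose origin is the TCP and whose axes are the flange's). Camera axes: x right, y down, z forward; pixel columns grow to the right and rows downward; lengths in mm; the calibration is good to about 2 mm. A picture is of the moment at which its call begins: read the wrist's pose just before it. There is no depth.
- finish_job(): hands the job in; it is judged then, once.
Trained networks look in a picture, given as the dict that the camera call returned (one of the last four; its "shot" number tells which), for a name from the list of things; names that differ only in an ending like _2 or _b are one class to them, and where a whole thing is asked for, a point or a joint stands for the part that bears it (a point fixed in the world has none). Each returns a list of dicts, best first, with "score" (0 to 1); they miss things now and then, are a little off and sometimes report something else, mostly with a low value. They report only what shows in the picture. A call takes as long as a camera call. They do not tell look-alikes from the thing itself.
- boxes_of(label, picture): "position" ([x, y, z] in mm, in world coordinates, good to about 4 mm: the middle of the surface that is visible of it).
- landmark_of(label, picture): "position" ([x, y, z] in mm, in world coordinates, good to about 4 mm: a listed point, or the origin of a listed thing).
The state is a dict: "clock": time; "joints": joint angles; "joint_vel": joint speeds; "tau": joint torques, N m; "tcp_pos": TCP position; "tool_rot": TCP orientation; "wrist_force": force on the tool from outside, world axes, zero at the start; "ft_torque": the same for the moment, N m; "finger_gap": finger opening in mm; "gripper_force": force on a finger pad.
Only numpy, scipy, OpenCV 4.12 (cv2) and the standard library are available. Lean on these libraries where they do the work, as an engineer would, in place of code of your own. Each camera call takes 0.05 s, during which the arm holds its last target. There are 200 camera calls.

TASK

Pull up the spring plunger of the bench drill's indexing fixture, swing the clear tube out from under the drill to the next hole, clockwise seen from above, and let the plunger snap fully home; then drop every wheel blank lying on the bench into the tube, one on another, and set the steel drill-guide cap on the tube's mouth so that it sits down level. Finally pull the plunger again, swing the filled and capped tube back under the drill and let the plunger snap fully home. Leave the paint jars standing where they are.

Things in the scene. Friction and masses are not known exactly. Their poses are not given: they have to be found in the camera images.
- drill: Small bench drill with an indexing fixture on its base. Origin on the bench under the turret's axis; z up, the column, head and chuck lie towards -y (to the right seen from the robot), x points away from the robot; the whole may stand a little turned. The head hangs over the tube's drilling position, 100 mm from the axis: its drill tip is 222 mm, the head's underside 305 mm up.
- turret_axis (a point): Centre of the fixture: the turret's upright axis at the top of the fixed round steel index plate, 270 mm across, 45 mm above the bench, with four 10 mm holes 90 degrees apart on a 105 mm radius. The turret on it has two flat arms at right angles (tops 59 mm above the bench): one bears the upright clear tube, 100 mm from the axis, the other the spring plunger, 105 mm from the axis.
- turret (a joint): Turret angle, rad, growing clockwise seen from above. 0: drilling position (start), tube under the chuck, plunger at the hole on the robot's side. 1.571: loading position, the next hole clockwise: tube on the robot's side, plunger at the left. Stops at -0.25 and 1.85; friction 0.12 N m, stays where left; locked (0.01 rad play) while the pin is in a hole.
- plunger (a joint): Lift of the spring plunger, m. 0: home, its 8 mm round-nosed pin 10 mm deep in a hole. Lifted over 10 mm the pin clears the plate; stop at 15 mm. The spring pushes down with 6 N at home, 12 N fully pulled. Let go between holes it stays up with its nose on the plate; within about 3 mm of a hole's centre it snaps home.
- knob_grip (a point): Middle of the plunger's round black knob, 25 mm in diameter, upright, straight-sided from 11 mm below to 10 mm above this point, top 15 mm above it. Pulled straight up. This point is 92 mm above the bench with the plunger home, 33 mm above the arm; under the knob is only an 18 mm wide guide bush (its top 19 mm below this point). Moves with the plunger.
- drill_hole (a point): Fixed point: mouth of the index hole on the robot's side, where the plunger sits in the drilling position.
- load_hole (a point): Fixed point: mouth of the next index hole clockwise, at the left, where the plunger sits in the loading position.
- tube_mouth (a point): Centre of the open top of the clear plastic tube on the turret, 171 mm above the bench. Outside 44 mm, depth 104 mm, bore 34 mm flaring to 45 mm over the top 8 mm, rim 55 mm across. In the drilling position the drill hangs just above it, so it can be filled only in the loading position. Turns with the turret, z up.
- tube_floor (a point): Centre of the tube's floor, 67 mm above the bench, 104 mm below the mouth. Turns with the turret, z up.
- cap: The drill-guide cap, bright steel, 120 g, standing on the bench: a disc 56 mm across and 6 mm thick; under it a spigot 31 mm across, 7 mm deep; on top an upright round boss 20 mm across, 32 mm tall, to hold it by (45 mm overall). Origin at the centre of the spigot's underside, z up. Seated, the disc lies on the tube's rim and the origin is 7 mm below the tube's mouth.
- blank1: A plain wheel blank of cream resin, 30 mm in diameter, 18 mm thick, 20 g, both faces alike, lying flat on the bench. Origin at the centre of its underside, z up. Three to five of the blanks are on the bench; the others are absent (None).
- blank2: A plain wheel blank of cream resin, 30 mm in diameter, 18 mm thick, 20 g, both faces alike, lying flat on the bench. Origin at the centre of its underside, z up. Three to five of the blanks are on the bench; the others are absent (None).
- blank3: A plain wheel blank of cream resin, 30 mm in diameter, 18 mm thick, 20 g, both faces alike, lying flat on the bench. Origin at the centre of its underside, z up. Three to five of the blanks are on the bench; the others are absent (None).
- blank4: A plain wheel blank of cream resin, 30 mm in diameter, 18 mm thick, 20 g, both faces alike, lying flat on the bench. Origin at the centre of its underside, z up. Three to five of the blanks are on the bench; the others are absent (None).
- blank5: A plain wheel blank of cream resin, 30 mm in diameter, 18 mm thick, 20 g, both faces alike, lying flat on the bench. Origin at the centre of its underside, z up. Three to five of the blanks are on the bench; the others are absent (None).
- jar1: A small paint jar with a lid, 34 mm in diameter, 46 mm tall, standing among the blanks; not part of the work. Origin at the centre of its underside, z up.
- jar2: A small paint jar with a lid, 34 mm in diameter, 46 mm tall, standing among the blanks; not part of the work. Origin at the centre of its underside, z up.
- jar3: A small paint jar with a lid, 34 mm in diameter, 46 mm tall, standing among the blanks; not part of the work. Origin at the centre of its underside, z up.
Not all that is in view belongs to the job. What is shaped like the blank5 but black or red is not meant.

How it is judged:
By the outcome, as a careful person would: the job done as asked, in the order asked, and still so for the second after the job is handed in, with the robot touching nothing.
Of blank1, blank2, blank3, blank4, blank5 only 3 to 5 are there at a start; the rules pass over those that are not, and their reading is None.
At some moment in a run one of blank1, blank2, blank3, blank4, blank5, cap may be knocked a few centimetres aside while the robot is not near it.
It also fails if it takes over 210 s, if anything falls off the work surface, if the arm or the gripper's body presses on something with over 40 N, if the wrist force passes 120 N, or if a joint passes its speed limit or range.

## Working session

There is one attempt and no reset: what is moved stays moved. The work goes in short steps, Python scripts to look and compute and a tool call to move; the robot and the scene stay as the last step left them, time stands still between calls to the robot, and variables do not carry over. Pictures are saved under pics/ and viewed, at most 14 in all, crops included, and the job is handed in when it is done.

Besides the shell and the picture viewer there is one more tool, called after "Emit:" as name(argument=value, ...) on one line, values as JSON. servo_tool: Moves the arm, as the interface text tells. Its arguments: {"type":"object","properties":{"series":{"type":"string"},"grip_force":{"type":"number"}},"required":["series"]}

```bash
mkdir -p pics; ls
cat > h.py <<'E'
import numpy as np, cv2
from rig import *
from scipy.spatial.transform import Rotation as R
def save(p,f,crop=None):
    im=p["color"][:,:,::-1]
    if crop: im=im[crop[1]:crop[3],crop[0]:crop[2]]
    cv2.imwrite("pics/"+f,im)
def tool():
    o=get_obs(); q=o["tool_rot"]; T=np.eye(4)
    T[:3,:3]=R.from_quat([q[1],q[2],q[3],q[0]]).as_matrix(); T[:3,3]=o["tcp_pos"]; return T
def cam(n):
    T=tool(); p=read_camera(n)
    p["V"]=np.array(p["view"]) if "view" in p else np.linalg.inv(T@np.array(p["mount"]))
    return p
def proj(p,X):
    c=p["V"]@np.append(X,1); u=np.array(p["intrinsics"])@c[:3]; return u[:2]/u[2]
def ray(p,uv,z):
    d=np.linalg.inv(np.array(p["intrinsics"]))@[uv[0],uv[1],1]; W=np.linalg.inv(p["V"]); d=W[:3,:3]@d; o=W[:3,3]
    return o+d*(z-o[2])/d[2]
def tri(obs):
    A=np.zeros((3,3));b=np.zeros(3)
    for p,uv in obs:
        d=np.linalg.inv(np.array(p["intrinsics"]))@[uv[0],uv[1],1]; W=np.linalg.inv(p["V"]); d=W[:3,:3]@d; d/=np.linalg.norm(d); M=np.eye(3)-np.outer(d,d); A+=M;b+=M@W[:3,3]
    return np.linalg.solve(A,b)
def shift(t,yaw=None):
    "tool-frame shift in 25mm units to world point t"
    T=tool(); return np.round(T[:3,:3].T@(np.array(t)-T[:3,3])/25,3)
E
python3 - <<'E'
from h import *
np.set_printoptions(precision=1,suppress=True)
o=get_obs(); print(o)
for n in ["scene","side"]:
    p=cam(n); save(p,n+"0.png"); print(n, np.linalg.inv(p["V"])[:3,3])
    for l in ["turret_axis","knob_grip","drill_hole","load_hole","tube_mouth","tube_floor","cap","drill"]:
        print(l,[(np.round(d["position"]),round(d["score"],2)) for d in landmark_of(l,p)][:2])
    for l in ["blank1","jar1","cap"]:
        print("box",l,[(np.round(d["position"]),round(d["score"],2)) for d in boxes_of(l,p)])
E
```

```text
pics
{'clock': 0.0, 'joints': array([-1.4,  0.1,  1.7,  0. ,  1.4, -0.1]), 'joint_vel': array([ 0.,  0., -0., -0.,  0.,  0.]), 'tau': array([  0. , -42.4, -36.5,  -0. ,   0. ,   0. ]), 'tcp_pos': array([ 190.6, -620.8,  244.1]), 'tool_rot': array([-0. ,  1. ,  0.1, -0. ]), 'wrist_force': array([-0.4, -0.5,  0.7]), 'ft_torque': array([-0., -0., -0.]), 'gripper_force': 0.0, 'finger_gap': 85.38863568406323}
scene [1152.3 -532.2  692.3]
turret_axis [(array([ 610., -125.,   43.]), 0.59), (array([ 508., -116.,   90.]), 0.44)]
knob_grip [(array([ 509., -118.,   93.]), 0.5), (array([590., 373.,  -1.]), 0.37)]
drill_hole []
load_hole [(array([624., -24.,  45.]), 0.91)]
tube_mouth [(array([ 603., -226.,  172.]), 0.56), (array([ 604., -225.,   68.]), 0.26)]
tube_floor [(array([ 605., -224.,   69.]), 0.8), (array([625., -23.,  46.]), 0.48)]
cap [(array([618., 204.,  -1.]), 0.94)]
drill [(array([ 614., -125.,   -3.]), 0.81)]
box blank1 [(array([454., 115.,  15.]), 0.64), (array([521., 282.,  15.]), 0.61), (array([378., 152.,  16.]), 0.6), (array([452., 269.,  18.]), 0.47), (array([451., 186.,  17
[... 435 characters left out ...]
24., -17.,  40.]), 0.83)]
tube_mouth [(array([ 599., -224.,  168.]), 0.66)]
tube_floor [(array([ 600., -224.,   66.]), 0.76)]
cap [(array([618., 206.,  -2.]), 0.97), (array([ 614., -125.,   42.]), 0.22)]
drill [(array([ 614., -127.,    3.]), 0.82)]
box blank1 [(array([442., 277.,  19.]), 0.7), (array([532., 374.,  17.]), 0.68), (array([448., 194.,  18.]), 0.67), (array([512., 288.,  18.]), 0.6), (array([374., 162.,  17.]), 0.48), (array([445., 116.,  16.]), 0.48), (array([ 590., -139.,   61.]), 0.21)]
box jar1 [(array([509., 218.,  40.]), 0.68), (array([437., 376.,  48.]), 0.59), (array([582., 372.,  40.]), 0.58), (array([527., 372.,  15.]), 0.58)]
box cap [(array([614., 209.,  12.]), 0.87)]
```

View pics/scene0.png

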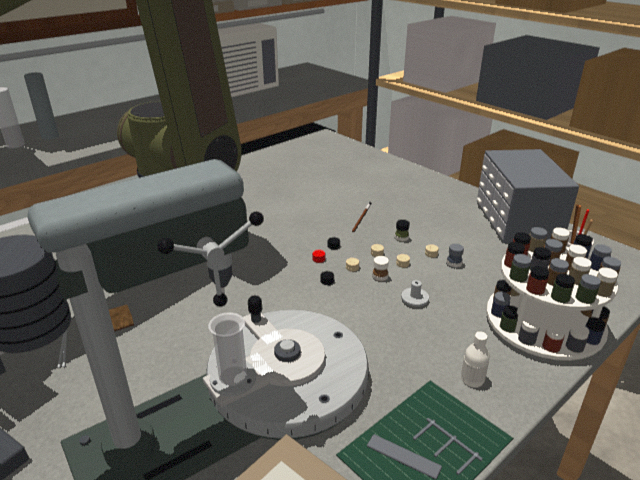

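View pics/side0.png

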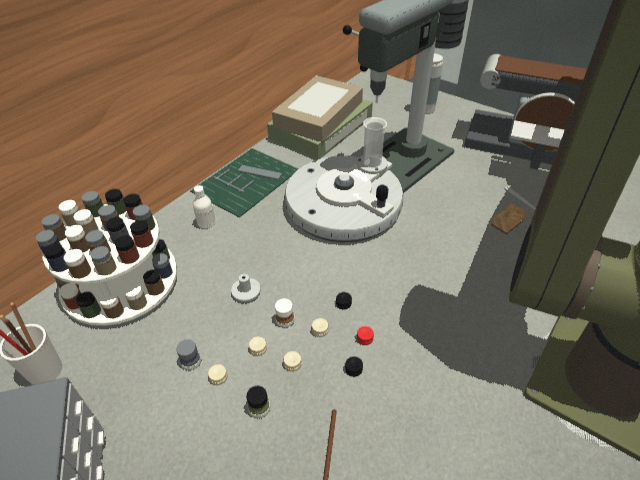

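The scene picture shows four cream blanks, at (352,264), (377,250), (403,260) and (432,250). It also shows one red and two black decoys, three jars (white, black and grey lids), and the cap at (415,295). The side picture agrees, with cream at (320,326), (258,345), (292,360) and (218,373) and the knob at (382,193).

```bash
cat >> h.py <<'E'
def cream(p,amin=25,amax=9000):
    h=cv2.cvtColor(np.ascontiguousarray(p["color"]),cv2.COLOR_RGB2HSV)
    m=cv2.inRange(h,(18,45,120),(32,140,255)); m=cv2.morphologyEx(m,cv2.MORPH_OPEN,np.ones((3,3),np.uint8))
    n,l,s,c=cv2.connectedComponentsWithStats(m)
    return [(c[i],s[i][:5]) for i in range(1,n) if amin<s[i][4]<amax]
def rows(*wps):
    "wps: world (x,y,z[,yawdeg rel]) -> tool rows from the measured pose"
    T=tool()
    for w in wps: print(np.round(T[:3,:3].T@(np.array(w[:3])-T[:3,3])/25,2), w[3:])
E
python3 - <<'E'
from h import *
np.set_printoptions(precision=1,suppress=True)
P=[cam("scene"),cam("side")]
for p in P:
    for c,s in cream(p): 
        q=ray(p,c,11)
        if 300<q[0]<700 and -50<q[1]<450: print(c,s,q)
T=tool(); print(T)
rows((480,-115,300))
j=get_obs()
p=cam("wrist"); print(np.array(p["mount"]),p["intrinsics"])
E
```

```text
[376.9 247.5] [371 244  13   8  86] [438.5 282.2  11. ]
[431.2 247.7] [425 244  13   8  88] [524.1 375.7  11. ]
[402.2 258. ] [396 254  14  10 100] [507.4 292.4  11. ]
[352.1 261.4] [346 258  13   8  91] [441.4 198.2  11. ]
[320.3 327. ] [312 318  16  19 217] [447.6 191.8  11. ]
[257.8 345.5] [249 337  18  19 247] [513.5 286.8  11. ]
[292.5 360.4] [284 351  17  20 260] [445.4 274.9  11. ]
[217.5 374.1] [208 364  19  21 298] [531.1 368.   11. ]
[[   1.     0.3   -0.   190.7]
 [   0.3   -1.    -0.  -621.4]
 [  -0.    -0.    -1.   245.3]
 [   0.     0.     0.     1. ]]
[ 17.  -16.   -2.2] ()
[[  -0.    -1.    -0.3   71. ]
 [   1.    -0.    -0.    -0.6]
 [   0.    -0.3    1.  -128.7]
 [   0.     0.     0.     1. ]] [[377.    0.  320.1]
 [  0.  377.  239.7]
 [  0.    0.    1. ]]
```

Emit:
servo_tool(series="1 -1 -1.2 0 1; 3 -3 -2.4 0 1; 4.6 -5 -3.4 0 1; 6.2 -6.7 -3.4 0 1; 7.7 -8.2 -3.4 0 1")

```text
clock: 1.98
tcp_pos: [312.5, -372.5, 331.4]
tool_rot: [0.001, 0.989, 0.148, 0.001]
wrist_force: [1.1, -0.2, -0.1]
finger_gap: 85.5
gripper_force: 0.0
```

Emit:
servo_tool(series="1.5 -1.6 0 0 1; 3 -3.2 0 0 1; 4.6 -4.9 0 0 1; 6.2 -6.6 0 0 1; 7.7 -8.2 0 0 1")

```text
clock: 2.6
tcp_pos: [436.3, -119.6, 330.6]
tool_rot: [0.0, 0.989, 0.148, 0.001]
wrist_force: [-0.4, 0.1, 0.0]
finger_gap: 85.5
gripper_force: 0.0
```

Emit:
servo_tool(series="0 0 0 0 1; 0 0 0 0 1")

```text
clock: 2.85
tcp_pos: [435.7, -121.6, 330.2]
tool_rot: [0.0, 0.989, 0.149, -0.0]
wrist_force: [0.2, 0.1, -0.3]
finger_gap: 85.0
gripper_force: 0.0
```

Run:
```python
from h import *
np.set_printoptions(precision=1,suppress=True)
print(tool(),get_obs()["joints"])
p=cam("wrist"); save(p,"w1.png")
for l in ["turret_axis","knob_grip","drill_hole","load_hole","tube_mouth","tube_floor","drill"]:
    print(l,[(np.round(d["position"],1),proj(p,d["position"]),round(d["score"],2)) for d in landmark_of(l,p)][:2])
```

```text
[[   1.     0.3   -0.   435.7]
 [   0.3   -1.    -0.  -121.6]
 [  -0.     0.    -1.   330.2]
 [   0.     0.     0.     1. ]] [-0.4 -0.4  2.  -0.   1.6  0.9]
turret_axis [(array([ 613. , -122.2,   41.1]), array([373.9,  25.6]), 0.64)]
knob_grip [(array([ 507.7, -114.6,   96.7]), array([336.5, 129.2]), 0.67)]
drill_hole [(array([ 509. , -114.7,   43.6]), array([334.8, 128. ]), 0.85)]
load_hole []
tube_mouth [(array([ 602. , -226.7,  167.6]), array([534.7,  44. ]), 0.79)]
tube_floor [(array([ 602.9, -226.2,   68.3]), array([477.6,  65.4]), 0.74)]
drill [(array([ 613. , -121.8,   -0.5]), array([368.4,  35.5]), 0.75)]
```

View pics/w1.png

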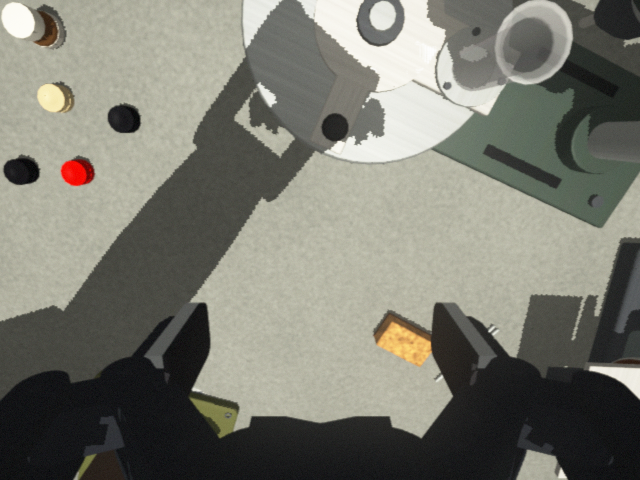

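The wrist view shows the knob top at (334,127), the turret hub at (380,18), the tube mouth at (533,42), and clear bench in the foreground.

```bash
cat >> h.py <<'E'
def dark(p,at,r=14,thr=60,rad=14):
    g=p["color"].max(2); x,y=map(int,at); m=np.zeros_like(g); s=g[max(0,y-r):y+r,max(0,x-r):x+r]
    m[max(0,y-r):y+r,max(0,x-r):x+r]=(s<thr); n,l,st,c=cv2.connectedComponentsWithStats(m)
    i=1+np.argmax(st[1:,4]); return c[i],st[i]
E
python3 - <<'E'
from h import *
np.set_printoptions(precision=1,suppress=True)
p=cam("wrist"); c,s=dark(p,(334,127),20,45); print(c,s,ray(p,c,105))
P=[]
for n in ("scene","side"):
    q=cam(n); c2,s2=dark(q,proj(q,(509,-115,98)),14,45); print(n,c2,s2,proj(q,(509,-115,92))); P.append((q,c2))
print("tri3",tri(P+[(p,c)]),"tri2",tri(P))
P=P[:1]
rows((509,-116,330))
E
```

```text
[333.3 126.7] [322 114  24  26 487] [ 508.8 -111.5  105. ]
scene [254.6 305.3] [248 295  14  21 249] [253.5 305.4]
side [381.7 193.4] [376 186  12  17 158] [382.5 192.1]
tri3 [ 508.9 -112.1   90.5] tri2 [ 508.9 -112.2   90.5]
[2.9 0.6 0. ] ()
```

Emit:
servo_tool(series="1 0.2 0 -10 1; 2 0.4 0 -20 1; 2.9 0.25 0 -30 1; 2.9 0.25 0 -40 1; 2.9 0.25 0 -50 1")

```text
clock: 4.03
tcp_pos: [507.2, -106.1, 330.0]
tool_rot: [-0.0, 0.832, 0.555, -0.0]
wrist_force: [-0.6, 0.7, 0.6]
finger_gap: 85.6
gripper_force: 0.0
```

Emit:
servo_tool(series="0 0 0 -10 1; 0 0 0.5 -20 1; 0 0 1 -30 1; 0 0 1.5 -40 1; 0 0 2 -50 1")

```text
clock: 4.65
tcp_pos: [507.0, -106.3, 279.8]
tool_rot: [-0.0, 0.52, 0.854, -0.0]
wrist_force: [-1.2, 1.1, 0.9]
finger_gap: 85.7
gripper_force: 0.0
```

Emit:
servo_tool(series="0 0 0.5 -10 1; 0 0 1 -20 1; 0 0 1.5 -30 1; 0 0 2 -40 1; 0 0 2.4 -50 1")

```text
clock: 5.28
tcp_pos: [506.8, -106.2, 219.5]
tool_rot: [-0.0, 0.11, 0.994, 0.0]
wrist_force: [0.8, 0.3, -0.3]
finger_gap: 85.5
gripper_force: 0.0
```

Emit:
servo_tool(series="0 0 0 -5.7 1; 0 0 0 -5.7 1; 0 0 0 -5.7 1")

```text
clock: 5.65
tcp_pos: [507.1, -106.3, 220.4]
tool_rot: [0.0, 0.064, 0.998, -0.0]
wrist_force: [-0.6, 0.7, 0.2]
finger_gap: 85.4
gripper_force: 0.0
```

Run:
```python
from h import *
np.set_printoptions(precision=3,suppress=True)
print(tool(),get_obs()["joints"])
p=cam("wrist"); save(p,"w2.png"); e=proj(p,(509,-112,105)); print(e)
c,s=dark(p,e,30,45); print(c,s,ray(p,c,105))
for l in ["turret_axis","knob_grip","drill_hole","load_hole"]:
    print(l,[(np.round(d["position"],1),proj(p,d["position"]),round(d["score"],2)) for d in landmark_of(l,p)][:2])
rows((509,-112,90))
```

```text
[[  -0.992    0.127    0.     507.095]
 [   0.127    0.992   -0.    -106.3  ]
 [  -0.      -0.      -1.     220.431]
 [   0.       0.       0.       1.   ]] [-0.31  -0.155  1.968  0.     1.328 -1.753]
[311.503 244.283]
[318.839 239.332] [300 220  29  39 355] [ 506.168 -106.62   105.   ]
turret_axis [(array([ 611.1, -121.2,   42.5]), array([317.955, 331.225]), 0.82)]
knob_grip [(array([ 507.9, -114. ,   90.1]), array([308.963, 237.013]), 0.74)]
drill_hole [(array([ 507.2, -114. ,   43.5]), array([310.391, 220.727]), 0.6)]
load_hole [(array([629.7, -20.2,  46.2]), array([430.818, 338.721]), 0.79)]
[-0.11 -0.22  5.21] ()
```

View pics/w2.png

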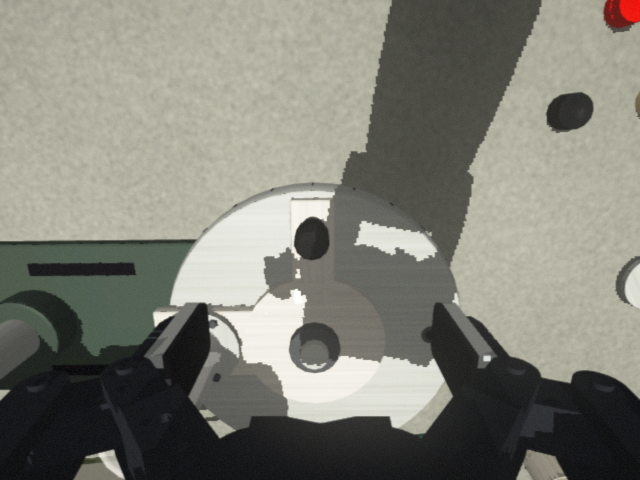

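The wrist view shows the knob at (311,240) midway between the open fingers, with the plate holes and turret hub (315,348) behind it. The projection matches, so I descend and grip.

Emit:
servo_tool(series="-0.1 -0.22 1.5 0 1; -0.1 -0.22 3 0 1; -0.1 -0.22 4.2 0 1; -0.1 -0.22 5.15 0 1; -0.1 -0.22 5.15 0 1")

```text
clock: 6.52
tcp_pos: [507.1, -111.5, 89.3]
tool_rot: [-0.002, 0.063, 0.998, 0.001]
wrist_force: [0.2, 0.7, 0.6]
finger_gap: 85.5
gripper_force: 0.0
```

Emit:
servo_tool(series="0 0 0 0 -0.5; 0 0 0 0 -0.5; 0 0 0 0 -0.5; 0 0 0 0 -0.5; 0 0 0 0 -0.5", grip_force=60)

```text
clock: 7.15
tcp_pos: [509.3, -112.3, 92.7]
tool_rot: [0.001, 0.063, 0.998, -0.0]
wrist_force: [-1.6, 0.0, 6.3]
finger_gap: 22.8
gripper_force: 58.7
```

Emit:
servo_tool(series="0 0 0 0 -0.5; 0 0 0 0 -0.5; 0 0 0 0 -0.5; 0 0 0 0 -0.5")

```text
clock: 7.65
tcp_pos: [509.3, -112.3, 92.7]
tool_rot: [0.001, 0.063, 0.998, -0.0]
wrist_force: [-2.0, 0.4, 6.3]
finger_gap: 22.8
gripper_force: 58.8
```

Emit:
servo_tool(series="0 0 -0.2 0 -0.5; 0 0 -0.4 0 -0.5; 0 0 -0.54 0 -0.5; 0 0 -0.54 0 -0.5; 0 0 -0.54 0 -0.5")

```text
clock: 8.28
tcp_pos: [509.1, -112.2, 103.4]
tool_rot: [0.001, 0.063, 0.998, -0.0]
wrist_force: [7.8, -2.9, -11.8]
finger_gap: 22.8
gripper_force: 59.2
```

Run:
```python
from h import *
np.set_printoptions(precision=1,suppress=True)
print(get_obs()["wrist_force"],get_obs()["tcp_pos"])
P=[]
for n in ("scene","side"):
    q=cam(n); print([(d["position"],d["score"]) for d in landmark_of("knob_grip",q)][:2]); save(q,n+"1.png",(150,200,400,450) if n=="scene" else (280,120,480,280))
a=cv2.imread("pics/side1.png");a=cv2.resize(a,None,fx=3,fy=3);cv2.imwrite("pics/side1b.png",a)
# arc rows: rotate about axis
T=tool();A=np.array([613.2,-125.1]); k=T[:2,3]; print(A-k,np.linalg.norm(A-k))
```

```text
[  7.8  -2.9 -11.8] [ 509.1 -112.2  103.4]
[([510.6, -117.5, 101.7], 0.7), ([441.6, 274.7, -1.7], 0.64)]
[([512.1, -113.2, 103.7], 0.65)]
[104.1 -12.9] 104.91567241071823
```

View pics/side1b.png

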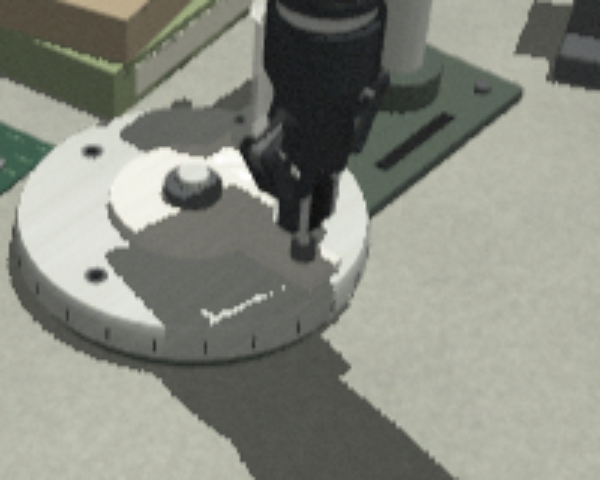

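The side crop shows the fingers holding the knob with the plunger raised, and the two free plate holes at (93,150) and (96,275) of the crop. I raise it a little more and swing.

Emit:
servo_tool(series="0 0 -0.1 0 -0.5; 0 0 -0.1 0 -0.5")

```text
clock: 8.72
tcp_pos: [509.1, -112.2, 105.8]
tool_rot: [0.001, 0.063, 0.998, -0.0]
wrist_force: [8.2, -2.7, -12.7]
finger_gap: 23.1
gripper_force: 59.2
```

Emit:
servo_tool(series="-0.013 0.33 0 4.5 -0.5; -0.052 0.657 0 9 -0.5; -0.116 0.98 0 13.5 -0.5; -0.206 1.298 0 18 -0.5; -0.32 1.607 0 22.5 -0.5")

```text
clock: 9.35
tcp_pos: [521.7, -73.6, 105.5]
tool_rot: [0.001, 0.258, 0.966, -0.001]
wrist_force: [6.9, -5.2, -12.2]
finger_gap: 22.4
gripper_force: 59.4
```

Emit:
servo_tool(series="-0.013 0.33 0 4.5 -0.5; -0.052 0.657 0 9 -0.5; -0.116 0.98 0 13.5 -0.5; -0.206 1.298 0 18 -0.5; -0.32 1.607 0 22.5 -0.5")

```text
clock: 9.98
tcp_pos: [547.8, -42.8, 104.9]
tool_rot: [-0.0, 0.441, 0.898, -0.001]
wrist_force: [4.5, -5.7, -12.2]
finger_gap: 22.5
gripper_force: 59.5
```

Emit:
servo_tool(series="-0.013 0.33 0 4.5 -0.5; -0.052 0.657 0 9 -0.5; -0.116 0.98 0 13.5 -0.5; -0.206 1.298 0 18 -0.5; -0.32 1.607 0 22.5 -0.5")

```text
clock: 10.6
tcp_pos: [583.8, -24.2, 104.2]
tool_rot: [-0.001, 0.607, 0.794, -0.001]
wrist_force: [2.4, -2.6, -12.6]
finger_gap: 22.8
gripper_force: 59.5
```

Emit:
servo_tool(series="-0.013 0.33 0 4.5 -0.5; -0.052 0.657 0 9 -0.5; -0.116 0.98 0 13.5 -0.5; -0.206 1.298 0 18 -0.5; -0.32 1.607 0 22.5 -0.5")

```text
clock: 11.22
tcp_pos: [624.4, -20.5, 103.7]
tool_rot: [-0.002, 0.751, 0.661, -0.001]
wrist_force: [2.6, 0.4, -10.8]
finger_gap: 22.7
gripper_force: 59.5
```

Emit:
servo_tool(series="0 0 0 0 -0.5; 0 0 0 0 -0.5; 0 0 0 0 -0.5")

```text
clock: 11.6
tcp_pos: [625.0, -20.6, 106.2]
tool_rot: [-0.001, 0.75, 0.661, -0.001]
wrist_force: [2.1, 2.5, -11.9]
finger_gap: 22.9
gripper_force: 59.5
```

Run:
```python
from h import *
np.set_printoptions(precision=1,suppress=True)
T=tool();A=np.array([613.2,-125.1]); k=T[:2,3]; print(T,get_obs()["wrist_force"],get_obs()["joints"],k-A,np.linalg.norm(A-k),np.degrees(np.arctan2(*(k-A))))
for n in ("scene","side"):
    q=cam(n)
    if n=="side": save(q,"side2.png",(280,120,480,280))
    for l in ["turret_axis","load_hole","drill_hole","tube_mouth","tube_floor"]: print(l,[(d["position"],d["score"]) for d in landmark_of(l,q)][:1])
```

```text
[[  0.1   1.   -0.  625. ]
 [  1.   -0.1   0.  -20.6]
 [  0.   -0.   -1.  106.2]
 [  0.    0.    0.    1. ]] [  2.1   2.5 -11.9] [-0.1  0.2  1.8  0.   1.1  0. ] [ 11.8 104.5] 105.1695440161972 6.420627544994741
turret_axis [([612.0, -123.2, 44.7], 0.86)]
load_hole [([626.6, -21.5, 45.5], 0.59)]
drill_hole [([511.8, -113.1, 44.1], 0.95)]
tube_mouth [([513.4, -117.4, 169.9], 0.75)]
tube_floor [([516.4, -114.3, 66.9], 0.61)]
turret_axis [([612.4, -126.4, 43.1], 0.87)]
load_hole [([625.5, -18.6, 40.5], 0.79)]
drill_hole [([504.9, -113.9, 43.0], 0.81)]
tube_mouth [([509.4, -113.8, 171.9], 0.61)]
tube_floor [([513.1, -115.5, 65.7], 0.6)]
```

Emit:
servo_tool(series="0 0 0.12 0 -0.5; 0 0 0.24 0 -0.5; 0 0 0.24 0 -0.5")

```text
clock: 12.58
tcp_pos: [626.0, -20.8, 101.6]
tool_rot: [-0.0, 0.75, 0.661, 0.0]
wrist_force: [1.8, 6.1, -10.1]
finger_gap: 23.0
gripper_force: 59.7
```

Emit:
servo_tool(series="0 0 0.1 0 -0.5; 0 0 0.2 0 -0.5; 0 0 0.2 0 -0.5")

```text
clock: 12.95
tcp_pos: [626.3, -20.8, 97.2]
tool_rot: [-0.0, 0.751, 0.661, 0.0]
wrist_force: [0.5, 6.1, -8.7]
finger_gap: 22.9
gripper_force: 59.9
```

Emit:
servo_tool(series="0 0 0.1 0 -0.5; 0 0 0.1 0 0.3; 0 0 0.1 0 1; 0 0 0.1 0 1; 0 0 0.1 0 1")

```text
clock: 13.58
tcp_pos: [626.7, -21.5, 94.9]
tool_rot: [0.001, 0.75, 0.661, 0.0]
wrist_force: [0.5, 0.1, -0.3]
finger_gap: 85.3
gripper_force: 0.0
```

Emit:
servo_tool(series="0 0 -1 0 1; 0 0 -3 0 1; 0 0 -5 0 1; 0 0 -6 0 1; 0 0 -6 0 1")

```text
clock: 14.2
tcp_pos: [627.6, -21.3, 247.3]
tool_rot: [0.002, 0.75, 0.661, 0.002]
wrist_force: [-0.5, -0.9, 0.2]
finger_gap: 85.3
gripper_force: 0.0
```

Run:
```python
from h import *
np.set_printoptions(precision=1,suppress=True)
P=[]; M={}
for n in ("scene","side","wrist"):
    q=cam(n); save(q,n+"3.png")
    if n!="wrist":
        c2,s2=dark(q,proj(q,(624.5,-21,98)),14,45); print(n,c2,s2,proj(q,(624.5,-21,92))); P.append((q,c2))
    for l in ["turret_axis","tube_mouth","tube_floor","knob_grip"]:
        d=landmark_of(l,q)
        if d: M.setdefault(l,[]).append(np.append(d[0]["position"],d[0]["score"]))
print("knob",tri(P))
for l in M: print(l,np.array(M[l]))
T=tool(); print(T,get_obs()["joints"])
for p,_ in P:
    for c,s in cream(p):
        q=ray(p,c,11)
        if 300<q[0]<700 and -50<q[1]<450: print(c,s,q)
im=np.hstack([cv2.resize(cv2.imread("pics/scene3.png")[200:440,180:420],(400,400)),cv2.resize(cv2.imread("pics/side3.png")[100:260,260:420],(400,400))]); cv2.imwrite("pics/c3.png",im)
```

```text
scene [338.4 313.9] [332 304  14  20 240] [337.6 313.7]
side [311.  195.1] [306 188  11  16 154] [311.9 194.9]
knob [625.7 -19.8  91.7]
turret_axis [[ 613.5 -125.8   46.1    0.9]
 [ 616.7 -125.2   44.     0.9]
 [ 613.2 -126.    40.3    0.8]]
tube_mouth [[ 514.  -115.6  169.6    0.7]
 [ 509.9 -115.2  170.5    0.8]]
tube_floor [[ 515.5 -113.3   67.     0.6]
 [ 512.3 -113.4   68.4    0.9]
 [ 514.4 -115.3   69.3    0.9]]
knob_grip [[626.5 -23.4  92.9   0.7]
 [627.2 -18.9  92.1   0.4]
 [623.9 -24.3  94.4   0.8]]
[[  0.1   1.    0.  626.2]
 [  1.   -0.1   0.  -21.1]
 [  0.    0.   -1.  243.9]
 [  0.    0.    0.    1. ]] [-0.1  0.1  1.7  0.   1.4  0. ]
[376.9 247.6] [371 244  13   8  87] [438.8 281.9  11. ]
[430.8 248.2] [425 244  13  10  93] [524.9 373.2  11. ]
[402.1 258.3] [396 254  14  11 106] [508.  291.3  11. ]
[351.5 261.9] [346 258  13  10 100] [442.1 195.7  11. ]
[320.8 328.5] [312 320  16  17 179] [444.8 193.8  11. ]
[258.1 346.8] [249 337  18  19 219] [511.3 288.7  11. ]
[293.  362.5] [284 353  17  18 218] [442.2 277.6  11. ]
[217.6 374.4] [208 364  19  21 278] [530.5 368.4  11. ]
```

View pics/c3.png

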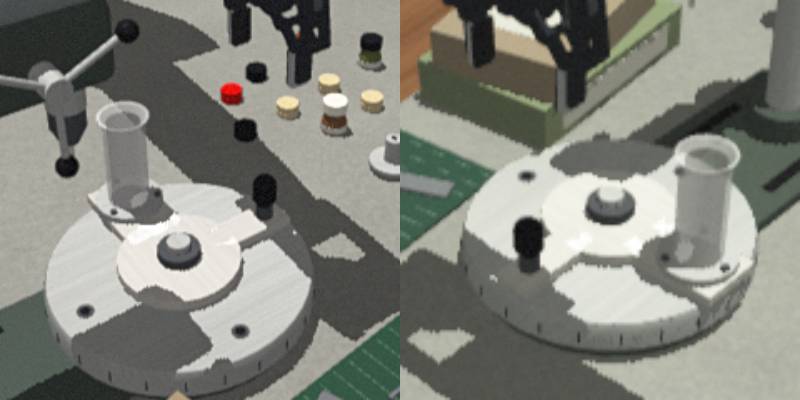

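The crops show the knob standing low on its arm at the left hole, and the tube upright on the robot's side. The triangulated knob height of 91.7 mm means the plunger is home. Next the blanks.

Emit:
servo_tool(series="1.2 -1.3 0 0 0.18; 3 -3.3 0 0 0.18; 4.8 -5.3 0 0 0.18; 6.4 -7 0.5 0 0.18; 7.6 -8.36 1 0 0.18")

```text
clock: 15.58
tcp_pos: [441.5, 195.2, 219.4]
tool_rot: [0.0, 0.75, 0.661, 0.001]
wrist_force: [1.4, -0.3, -0.4]
finger_gap: 50.2
gripper_force: 0.0
```

Emit:
servo_tool(series="0 0 0 0 0.18; 0 0 0 0 0.18; 0 0 0 0 0.18")

```text
clock: 15.95
tcp_pos: [443.8, 193.1, 219.6]
tool_rot: [0.0, 0.751, 0.66, 0.0]
wrist_force: [-0.1, -0.7, -0.3]
finger_gap: 50.5
gripper_force: 0.0
```

Run:
```python
from h import *
np.set_printoptions(precision=1,suppress=True)
T=tool(); print(T, get_obs()["finger_gap"])
p=cam("wrist"); save(p,"w4.png")
P=[cam("scene"),cam("side")]
for c,s in cream(p,200): print(c,s,ray(p,c,14))
for q in [p]+P:
  for l in ["jar1","blank1","cap"]: print(l,[np.append(d["position"],d["score"]) for d in landmark_of(l,q)])
```

```text
[[  0.1   1.    0.  443.8]
 [  1.   -0.1   0.  193.1]
 [  0.    0.   -1.  219.6]
 [  0.    0.    0.    1. ]] 50.486756228807046
[390.1  97.6] [370  84  39  26 643] [513.6 282.1  14. ]
[325.4 211.6] [310 195  32  34 894] [448.1 193.   14. ]
jar1 [array([512.6, 215.1,   2.3,   0.7])]
blank1 [array([448.4, 114.4,  -2.2,   0.9]), array([446.9, 193.8,   1.1,   0.9]), array([443.9, 273.5,   2.2,   0.8]), array([374. , 157.4,  -2.8,   0.7]), array([516.4, 284.1,  -2.6,   0.6]), array([355.6, 221.9,  -0.1,   0.6])]
cap [array([618.4, 202.5,  -2. ,   0.7]), array([448.7, 193.5,   0.8,   0.4])]
jar1 [array([515.2, 213.3,   3.1,   0.9]), array([438.9, 373.9,   1.9,   0.6])]
blank1 [array([449.6, 189.5,  -4.3,   0.7]), array([516.2, 285.6,   0.5,   0.7]), array([532.1, 370.8,   0.5,   0.6]), array([355.2, 222.1,  -0.1,   0.6]), array([442.7, 277.6,  -3.5,   0.6]), array([376.5, 158.8,  -0.6,   0.5]), array([448.2, 114.5,   1.9,   0.4]), array([624.4, -23.4,  92.6,   0.2])]
cap [array([618. , 200.9,  -0.7,   0.7])]
jar1 [array([587.5, 370.1,  -2.1,   1. ]), array([442.6, 371.1,   1.4,   0.9]), array([514.7, 217.1,  -0.2,   0.8])]
blank1 [array([449.9, 192. ,  -1.3,   0.8]), array([514.6, 282.5,   2. ,   0.8]), array([374.7, 156.6,   0.8,   0.8]), array([446.6, 275.6,   2.6,   0.7]), array([531.1, 368.6,  -3.5,   0.6]), array([354.6, 224.5,   2.2,   0.6]), array([444. , 111. ,  -1.5,   0.6]), array([589.6, 368.9,   4. ,   0.3])]
cap [array([619.6, 203.6,  -1. ,   0.8]), array([ 612.3, -124.9,    1.2,    0.7]), array([ 514.3, -115.1,   67.4,    0.4])]
```

View pics/w4.png

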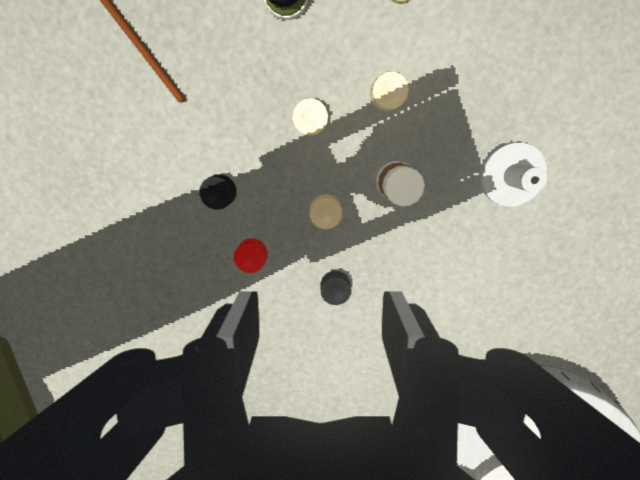

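The wrist view shows cream blanks at (310,116), (390,90) and (325,212). The red decoy is at (250,255), black ones at (218,190) and (336,287), a jar at (402,184) and the cap at (515,175). The networks agree to within 3 mm, so I pick the first blank.

Emit:
servo_tool(series="0 0.18 2.4 0 0.18; 0 0.18 4.8 0 0.18; 0 0.18 6.6 0 0.18; 0 0.18 7.86 0 0.18; 0 0.18 7.86 0 0.18", grip_force=35)

```text
clock: 17.18
tcp_pos: [444.7, 192.4, 19.8]
tool_rot: [-0.001, 0.75, 0.661, -0.003]
wrist_force: [-0.3, 0.3, 0.9]
finger_gap: 50.2
gripper_force: 0.0
```

Emit:
servo_tool(series="0 0 0 0 0.18; 0 0 0 0 -0.5; 0 0 0 0 -0.5; 0 0 0 0 -0.5; 0 0 0 0 -0.5")

```text
clock: 17.8
tcp_pos: [448.9, 193.7, 24.8]
tool_rot: [0.001, 0.75, 0.661, 0.002]
wrist_force: [-1.5, 0.4, 6.1]
finger_gap: 27.6
gripper_force: 34.3
```

Emit:
servo_tool(series="0 0 -1.5 0 -0.5; 0 0 -3.5 0 -0.5; 0 0 -5.5 0 -0.5; 0 0 -7.3 0 -0.5; -1 0.35 -8.2 0 -0.5")

```text
clock: 18.42
tcp_pos: [453.8, 168.1, 231.7]
tool_rot: [0.001, 0.75, 0.662, 0.003]
wrist_force: [1.3, -0.5, -0.7]
finger_gap: 27.9
gripper_force: 34.5
```

Emit:
servo_tool(series="-1.5 0.52 0 0 -0.5; -3.5 1.22 0 0 -0.5; -5.7 2 0 0 -0.5; -7.9 2.75 0 0 -0.5; -7.9 2.75 0 0 -0.5")

```text
clock: 19.05
tcp_pos: [496.4, -40.6, 228.1]
tool_rot: [0.001, 0.752, 0.659, 0.0]
wrist_force: [-1.1, 0.2, 0.6]
finger_gap: 27.6
gripper_force: 34.5
```

Run:
```python
from h import *
np.set_printoptions(precision=1,suppress=True)
T=tool(); print(T, get_obs()["finger_gap"],get_obs()["gripper_force"])
p=cam("wrist"); save(p,"w5.png")
for q in [p,cam("scene"),cam("side")]:
  for l in ["tube_mouth","tube_floor","turret_axis"]: print(l,[np.append(d["position"],d["score"]) for d in landmark_of(l,q)][:1])
rows((513.5,-114,229))
```

```text
[[  0.1   1.    0.  496.4]
 [  1.   -0.1  -0.  -40.6]
 [ -0.    0.   -1.  228.1]
 [  0.    0.    0.    1. ]] 27.55871821779775 34.546780586242676
tube_mouth [array([ 513.3, -113.3,  166.7,    0.6])]
tube_floor [array([ 517.6, -116.5,   64.6,    0.8])]
turret_axis [array([ 611.3, -122.3,   43. ,    0.8])]
tube_mouth []
tube_floor [array([ 518.2, -111. ,   66.6,    0.9])]
turret_axis [array([ 609.8, -126.8,   45.4,    0.7])]
tube_mouth [array([ 514. , -110.4,  172.9,    0.7])]
tube_floor [array([ 510.1, -111.5,   66.5,    0.6])]
turret_axis [array([ 611.1, -125.7,   45.8,    0.7])]
[-3.   1.1 -0.1] ()
```

View pics/w5.png

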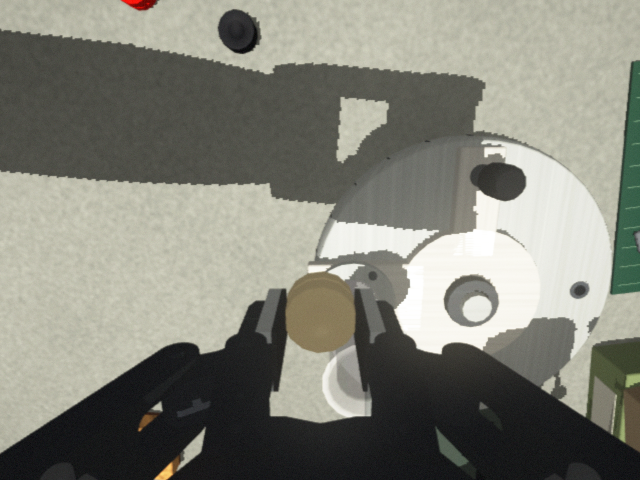

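The wrist view shows the blank held square between the pads at (320,315), the tube mouth behind the right finger at (350,385), and the hub at (478,300).

Emit:
servo_tool(series="-1 0.35 0 0 -0.5; -2.2 0.77 0 0 -0.5; -2.96 1.04 0 0 -0.5; -2.96 1.04 0 0 -0.5; -2.96 1.04 0 0 -0.5")

```text
clock: 20.27
tcp_pos: [512.4, -113.5, 227.3]
tool_rot: [-0.0, 0.75, 0.661, 0.0]
wrist_force: [-0.1, 0.7, 0.1]
finger_gap: 28.2
gripper_force: 34.6
```

Emit:
servo_tool(series="0 0 0.5 0 -0.5; 0 0 1 0 -0.5; 0 0 1.3 0 -0.5; 0 0 1.5 0 -0.5; 0 0 1.5 0 -0.5")

```text
clock: 20.9
tcp_pos: [512.4, -113.8, 189.4]
tool_rot: [-0.0, 0.75, 0.661, -0.0]
wrist_force: [1.4, 1.2, -0.4]
finger_gap: 27.8
gripper_force: 34.6
```

Run:
```python
from h import *
o=get_obs(); print(o["tcp_pos"],o["wrist_force"])
a=cam("scene"); b=cam("side"); X=(513.7,-113.8,175)
def cr(q):
    u=proj(q,X).astype(int); im=q["color"][u[1]-50:u[1]+50,u[0]-50:u[0]+50,::-1]; return cv2.resize(im,(400,400),interpolation=cv2.INTER_CUBIC)
cv2.imwrite("pics/c6.png",np.hstack([cr(a),cr(b)]))
```

```text
[ 512.3642057  -113.83129138  189.40578995] [ 1.40236877  1.20882609 -0.36101164]
```

View pics/c6.png

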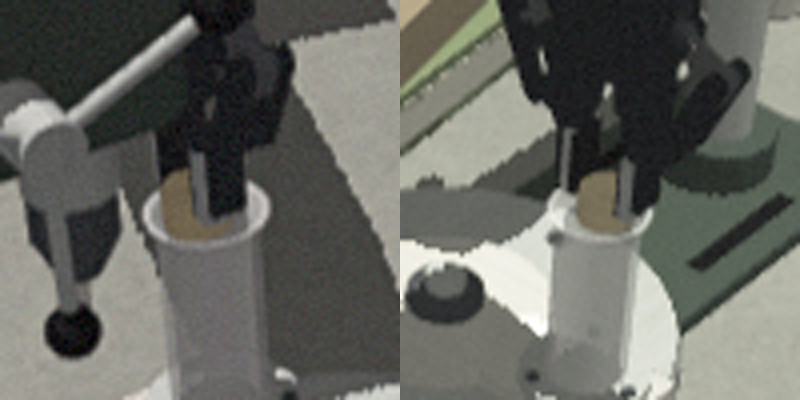

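The crops show the blank standing in the mouth on both views, with the fingertips above the rim and no contact force. I release it, confirm, and go on to the second blank.

Emit:
servo_tool(series="0 0 0 0 0.18; 0 0 0 0 0.18; 0 0 0 0 0.18; 0 0 -0.8 0 0.18; 0 0 -1.6 0 0.18")

```text
clock: 21.62
tcp_pos: [512.8, -114.1, 231.9]
tool_rot: [0.0, 0.75, 0.661, 0.0]
wrist_force: [1.1, -1.5, 0.4]
finger_gap: 50.5
gripper_force: 0.0
```

Emit:
servo_tool(series="1.5 -0.18 0 0 0.18; 3.5 -0.42 0 0 0.18; 5.8 -0.7 0 0 0.18; 8 -0.97 0 0 0.18; 10 -1.21 0 0 0.18")

```text
clock: 22.25
tcp_pos: [514.5, 139.8, 232.5]
tool_rot: [0.001, 0.75, 0.661, 0.001]
wrist_force: [0.6, -0.3, -0.3]
finger_gap: 50.4
gripper_force: 0.0
```

Emit:
servo_tool(series="2.2 -0.27 0.2 0 0.18; 4.2 -0.51 0.6 0 0.18; 5.8 -0.7 1 0 0.18; 5.8 -0.7 1 0 0.18; 5.8 -0.7 1 0 0.18")

```text
clock: 22.88
tcp_pos: [515.4, 283.7, 206.3]
tool_rot: [0.0, 0.75, 0.661, 0.001]
wrist_force: [-0.3, 0.0, -0.1]
finger_gap: 50.4
gripper_force: 0.0
```

```bash
cat >> h.py <<'E'
def look(f=None,zz=14):
    np.set_printoptions(precision=1,suppress=True)
    P=[cam("wrist"),cam("scene"),cam("side")]
    print("tcp",tool()[:3,3],"gap",get_obs()["finger_gap"])
    if f: save(P[0],f)
    for q in P:
        print("B",[np.append(d["position"],d["score"]) for d in landmark_of("blank1",q) if d["score"]>.3],"C",[d["position"] for d in landmark_of("cap",q)][:1])
    print([(c,ray(P[0],c,zz)) for c,s in cream(P[0],200)])
    for q in P[1:]: print("tubecol",[(c,ray(q,c,76)[:2],s[4]) for c,s in cream(q,10) if abs(ray(q,c,76)[0]-513)<45 and abs(ray(q,c,76)[1]+114)<45])
    return P
E
python3 - <<'E'
from h import *
look()
E
```

```text
tcp [515.5 282.9 206. ] gap 50.155190234172224
B [array([448.2, 111.9,   1.7,   0.7]), array([556.5, 278.7,   0.4,   0.7]), array([532.6, 368.1,  -1. ,   0.7]), array([377.4, 157.8,  -2.9,   0.6]), array([446.3, 274.7,   0.3,   0.6]), array([355.3, 220. ,  -0.1,   0.6])] C [[620.1, 201.7, -2.4]]
B [array([534.1, 369.4,   0.6,   0.7]), array([553. , 278.8,   0.5,   0.6]), array([370.2, 157.4,  -2.1,   0.6]), array([448.1, 115.3,  -4.6,   0.6]), array([446.7, 273.6,   0.2,   0.5]), array([355.2, 225.6,   0.2,   0.4])] C [[618.9, 202.7, -0.8]]
B [array([532.1, 369.1,  -2. ,   0.8]), array([354. , 223. ,  -1.3,   0.8]), array([445.4, 112.8,  -4.8,   0.8]), array([553.4, 276.4,   1.5,   0.8]), array([376.5, 160.7,  -0.9,   0.7]), array([443.2, 276.3,  -0.1,   0.5])] C [[513.3, 211.2, -2.4]]
[(array([605.5, 101. ]), array([754. , 347.8,  14. ])), (array([360.4, 211.7]), array([550.2, 282.6,  14. ])), (array([243.4, 232.9]), array([445.9, 276.6,  14. ]))]
tubecol []
tubecol []
```

The second blank was knocked about 4 cm aside, to about (553,279). I move over it and look again from near.

Emit:
servo_tool(series="0.03 0.7 0.6 0 0.18; 0.03 1.5 1.2 0 0.18; 0.03 1.5 2 0 0.18; 0.03 1.5 2 0 0.18")

```text
clock: 23.82
tcp_pos: [550.2, 279.2, 152.0]
tool_rot: [-0.001, 0.75, 0.661, -0.003]
wrist_force: [-0.1, -0.4, 0.2]
finger_gap: 50.6
gripper_force: 0.0
```

Run:
```python
from h import *
P=look()
def cr(q,X,r):
    u=proj(q,X).astype(int); im=q["color"][max(0,u[1]-r):u[1]+r,max(0,u[0]-r):u[0]+r,::-1]; return cv2.resize(im,(266,400),interpolation=cv2.INTER_CUBIC)
X=(513.7,-113.8,120)
cv2.imwrite("pics/c7.png",np.hstack([cr(P[1],X,50),cr(P[2],X,50),cv2.resize(P[0]["color"][:,:,::-1],(266,400))]))
```

```text
tcp [552.  280.1 155.4] gap 49.94073350849188
B [array([530.5, 369. ,  -0.8,   0.9]), array([355.4, 218.9,  -1.6,   0.7]), array([446.7, 275. ,   0.1,   0.6])] C [[619.2, 203.5, -0.7]]
B [array([533.5, 368.3,   3.7,   0.7]), array([443.9, 275. ,  -0.2,   0.6]), array([357.7, 223.1,  -0.3,   0.5]), array([554.5, 279.1,  -0.1,   0.5]), array([372. , 157.5,  -1.7,   0.4])] C [[618.1, 205.1, -3.4]]
B [array([444.6, 279. ,   2.1,   0.8]), array([534.5, 368.5,  -2.1,   0.8]), array([350.8, 222.8,  -1.8,   0.7]), array([447.8, 113.2,  -2.9,   0.7]), array([554.6, 274.9,   2.6,   0.5]), array([374.9, 158.4,   0.9,   0.5])] C [[621.1, 206.5, -0.4]]
[(array([615.7,  88.3]), array([753.7, 351.4,  14. ])), (array([324.2, 228.9]), array([551.9, 280.6,  14. ])), (array([184.5, 250.9]), array([446.6, 276.9,  14. ]))]
tubecol []
tubecol []
```

View pics/c7.png

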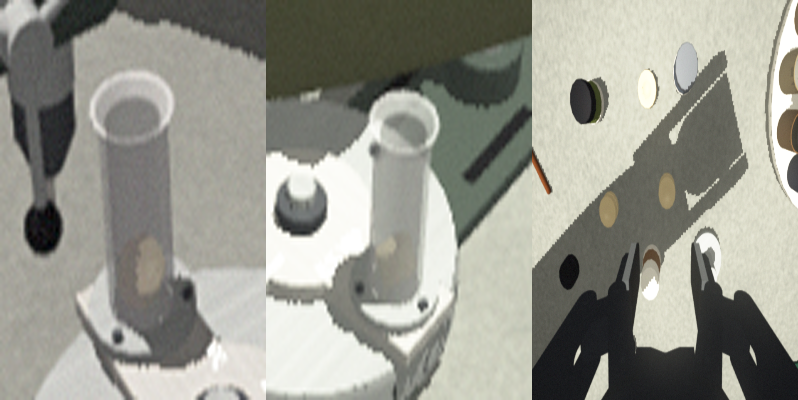

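The crops show the first blank low in the tube, and the wrist view shows the knocked blank at about (668,190) of the montage. I check numerically that the first blank lies flat.

```bash
cat >> h.py <<'E'
def tubecheck(q,zs,asc=False):
    "cream-tinted pixels inside the tube against the outline of blanks between heights zs"
    a=np.linspace(0,6.28,40); C=(513.7,-113.8)
    H=lambda r,z0,z1: np.array([proj(q,(C[0]+r*np.cos(t),C[1]+r*np.sin(t),z)) for t in a for z in (z0,z1)])
    b=H(17,67,165); x0,y0=b.min(0).astype(int); x1,y1=b.max(0).astype(int)+1
    im=q["color"][y0:y1,x0:x1].astype(int); s=im[:,:,0]-im[:,:,2]
    e=H(15,*zs); print("expected box",e.min(0),e.max(0),"crop",x0,y0)
    if asc:
        for j,r in enumerate(s): print(y0+j," ".join("%3d"%v for v in r))
E
python3 - <<'E'
from h import *
np.set_printoptions(precision=1,suppress=True)
for n in ("scene","side"): tubecheck(cam(n),(67,85),True)
E
```

```text
expected box [247.3 304.2] [265.  322.9] crop 242 266
266   4   6   5   8   6   7   3   6   0  10   7   5   2   7   6   7   7   7   5   7   7  10   7   5   6
267   8  10   7   9   6   4   7   6   6  10   3   8   4   5   5   8   8   5  10   8   5   8  10   7   7
268   9   7   9   4   8   4   8   4   4   7   4   6   1   8   2   9   7   5   4   3   5   9   7   9   7
269   6   5   9   4   6   7   8   3   4   0   6   5   2   4   4   3   3  -1  10   5   3  12   9   4   6
270   5   7   7   1   5   0   4   3   3   2   3   7   4   4   3   3   4   6   4   5   6   9   7   5   5
271   4   7   3   3   6   3   5   5   7   5   7   8   5   3   5   4   4   7   5   4   7   3   8   7   7
272   6   7   2   3  10   5   0   8   2   5  10   7   1   5   4   4   4   1   7   4   3   6   5   8   9
273   6   4   4   0   2   6   1   4   6   2   4   5   3   7   0   6   4   6   6   4   5   2   6   6   7
274   7   5   4   3   6   5   3   6   4   4   4   8   4   4   1   4   3   7   6   5   5   3   7   6   4
275   6   6   5   2   7   4   5   4   1   3   3   4   4   4   1   5   1   5   6   3   0   4   7   7   4
276  1
[... 8563 characters left out ...]
   6   6   6  15  14  17  16  16  17  14  14  15  16  17  17  12   8   7   7   3   5
199   7   6   5  12  13  15  16  13  16  16  15  14  16  18  14   7   6   7   8   5   4
200   5   7   6  11  15  14  13  13  14  16  14  13  11  10   8   6   7   8   8   4   5
201   5   5   5   7  13  12  14  13  14  14   9   6   5   4   5   5   7   5   9   4   5
202   7   3   3   6   9   9  13   9   7   8   4   3   3   5   6   7   3   7   5   4   4
203   7   4   5   3   7   6   6   4   5   6   5   6   5   4   5   5   7  10   4   5   4
204   8   5   5   5   6   7   4   4   6   7   5   5   6   5   6   5   6   8   5   5   4
205   2   4   6   5   7   4   3   8   5   8   5   5   5   6   5   7   5   5   5   4   5
```

```bash
cat > fit.py <<'E'
from h import *
from scipy.optimize import differential_evolution as DE
def masks(z1):
    out=[]
    for n in ("scene","side"):
        q=cam(n); a=np.linspace(0,6.28,40)
        b=np.array([proj(q,(513.7+17*np.cos(t),-113.8+17*np.sin(t),z)) for t in a for z in (65,z1)]); x0,y0=b.min(0).astype(int)-1; x1,y1=b.max(0).astype(int)+2
        im=q["color"][y0:y1,x0:x1].astype(int); s=cv2.blur((im[:,:,0]-im[:,:,2]).astype(np.float32),(2,2)); h=cv2.convexHull((b-[x0,y0]).astype(np.int32)); k=cv2.fillConvexPoly(np.zeros(s.shape,np.uint8),h,1)
        m=((s>9)&(k>0)).astype(np.uint8); N,l,st,_=cv2.connectedComponentsWithStats(m); m=(l==1+np.argmax(st[1:,4])).astype(np.uint8)
        out.append((q,x0,y0,m))
    return out
def model(P,h,r=15):
    x,y,z,t,a=P; Rm=R.from_rotvec(t*np.array([np.cos(a),np.sin(a),0])).as_matrix(); g=np.linspace(0,6.28,24)
    return [np.array([x,y,z])+Rm@np.array([r*np.cos(u),r*np.sin(u),v]) for u in g for v in (-h/2,h/2)]
def iou(P,M,h):
    e=0
    for q,x0,y0,m in M:
        pts=np.array([proj(q,X) for X in model(P,h)])-[x0,y0]
        k=cv2.fillConvexPoly(np.zeros(m.shape,np.uint8),cv2.convexHull((pts*16).round().astype(np.int32)),1,shift=4)
        e+=(k&m).sum()/max(1,(k|m).sum())
    return -e/2
E
python3 - <<'E'
from fit import *
np.set_printoptions(precision=2,suppress=True)
M=masks(120)
for lo,hi in ((0,.01),(0,.32),(.75,1.57)):
    r=DE(iou,[(508,520),(-120,-108),(70,95),(lo,hi),(0,6.28)],args=(M,18),maxiter=25,popsize=10,seed=1,polish=False); print(lo,hi,r.x,-r.fun)
E
```

```text
0 0.01 [ 514.2  -112.     81.55    0.01    5.15] 0.7808812192373836
0 0.32 [ 513.73 -111.65   82.09    0.32    0.99] 0.8180365959918676
0.75 1.57 [ 513.49 -111.56   81.84    0.94    0.95] 0.9223628510647441
```

The silhouette fit says the first blank is leaning at about 54° near the floor, centre 82 mm up. I released it about 2.5 mm off-axis and too shallow in the flare, and it cannot be reached now.

Geometry from both knob positions puts the tube at (514.1, -112.8). For the rest I will centre each blank with two crossed grips, hold it only by its top 5 mm, and release it deeper in the mouth.

Emit:
servo_tool(series="-0.03 0.03 2 0 0.18; -0.03 0.03 3.8 0 0.18; -0.03 0.03 5.12 0 0.18; -0.03 0.03 5.12 0 0.18; -0.03 0.03 5.12 0 0.18", grip_force=25)

```text
clock: 25.1
tcp_pos: [553.9, 279.4, 28.5]
tool_rot: [0.0, 0.75, 0.661, 0.001]
wrist_force: [-0.4, 0.4, -0.4]
finger_gap: 50.5
gripper_force: 0.0
```

Emit:
servo_tool(series="0 0 0 0 -0.5; 0 0 0 0 -0.5; 0 0 0 0 -0.5; 0 0 0 0 0.18; 0 0 0 0 0.18")

```text
clock: 25.72
tcp_pos: [552.7, 279.0, 26.9]
tool_rot: [-0.0, 0.75, 0.661, -0.0]
wrist_force: [-0.0, -0.3, 0.2]
finger_gap: 50.2
gripper_force: 0.0
```

Emit:
servo_tool(series="0 0 0 -9 0.18; 0 0 0 -18 0.18; 0 0 0 -27 0.18; 0 0 0 -36 0.18; 0 0 0 -45 0.18")

```text
clock: 26.35
tcp_pos: [552.5, 278.9, 26.5]
tool_rot: [-0.0, 0.438, 0.899, -0.0]
wrist_force: [-0.1, -0.7, 0.6]
finger_gap: 50.2
gripper_force: 0.0
```

Emit:
servo_tool(series="0 0 0 -9 0.18; 0 0 0 -18 0.18; 0 0 0 -27 0.18; 0 0 0 -36 0.18; 0 0 0 -45 0.18")

```text
clock: 26.98
tcp_pos: [552.5, 278.8, 26.5]
tool_rot: [-0.0, 0.061, 0.998, -0.0]
wrist_force: [-0.5, -0.0, 0.5]
finger_gap: 50.5
gripper_force: 0.0
```

Emit:
servo_tool(series="0 0 0 0 0.18; 0 0 0 0 -0.5; 0 0 0 0 -0.5; 0 0 0 0 -0.5; 0 0 0 0 -0.5", grip_force=35)

```text
clock: 27.6
tcp_pos: [553.0, 279.0, 27.1]
tool_rot: [0.0, 0.063, 0.998, 0.0]
wrist_force: [-0.2, -0.2, 1.2]
finger_gap: 27.0
gripper_force: 34.5
```

Emit:
servo_tool(series="0 0 -1.5 0 -0.5; 0 0 -3.8 0 -0.5; 0 0 -6 0 -0.5; -0.04 -1 -7.8 0 -0.5; -0.08 -3 -8.2 0 -0.5")

```text
clock: 28.22
tcp_pos: [547.1, 205.1, 236.9]
tool_rot: [0.004, 0.062, 0.998, 0.001]
wrist_force: [0.5, -1.1, -0.2]
finger_gap: 27.6
gripper_force: 34.6
```

Emit:
servo_tool(series="-0.06 -2.2 0 0 -0.5; -0.12 -4.4 0 0 -0.5; -0.18 -6.6 0 0 -0.5; -0.24 -8.8 0 0 -0.5; -0.3 -10.6 0 0 -0.5")

```text
clock: 28.85
tcp_pos: [518.8, -61.3, 231.8]
tool_rot: [-0.0, 0.064, 0.998, -0.0]
wrist_force: [-0.1, 0.1, -1.3]
finger_gap: 26.9
gripper_force: 34.6
```

Emit:
servo_tool(series="-0.03 -1.2 0 0 -0.5; -0.06 -2.14 0 0 -0.5; -0.06 -2.14 0 0 -0.5; -0.06 -2.14 0 0 -0.5; -0.06 -2.14 0 0 -0.5")

```text
clock: 29.48
tcp_pos: [514.2, -111.9, 231.8]
tool_rot: [-0.0, 0.063, 0.998, 0.0]
wrist_force: [0.1, 0.1, 0.5]
finger_gap: 27.1
gripper_force: 34.6
```

Run:
```python
from h import *
np.set_printoptions(precision=2,suppress=True)
P=[cam("wrist"),cam("scene"),cam("side")]
o=get_obs(); print(o["tcp_pos"],o["finger_gap"],o["joints"]); rows((514.1,-112.8,185.5))
for q in P: print([np.append(d["position"],d["score"]) for d in landmark_of("tube_mouth",q)][:1],[np.append(d["position"],d["score"]) for d in landmark_of("tube_floor",q)][:1])
save(P[0],"w8.png"); print(proj(P[0],(514.1,-112.8,171)))
```

```text
[ 514.32 -112.07  231.96] 27.540676658187415 [-0.32 -0.14  1.94  0.    1.35 -1.76]
[ 0.   -0.03  1.86] ()
[array([ 514.1 , -115.2 ,  168.9 ,    0.88])] []
[array([ 517.  , -113.5 ,  172.2 ,    0.98])] [array([ 517.9 , -113.4 ,   67.9 ,    0.56])]
[array([ 514.7 , -111.5 ,  170.8 ,    0.75])] [array([ 513.4, -114.5,   67.6,    0.6])]
[317.65 269.69]
```

View pics/w8.png

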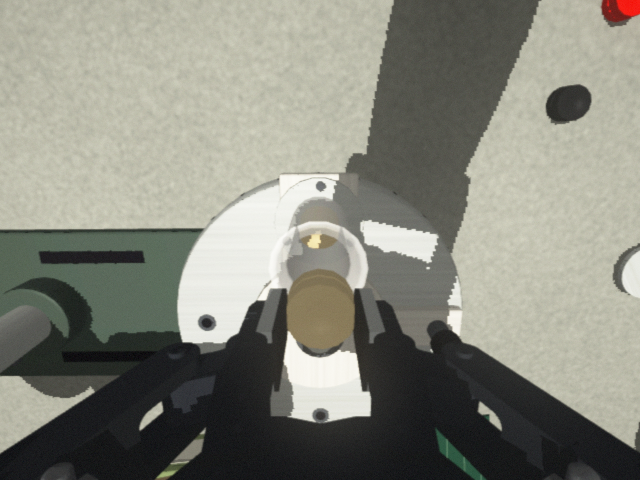

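The wrist view shows the rim centred at (318,269), exactly where the estimate projects, and the blank square in the pads at (320,310). I lower it and watch the force.

Emit:
servo_tool(series="0 -0.04 0.6 0 -0.5; 0 -0.04 1.1 0 -0.5; 0 -0.04 1.5 0 -0.5; 0 -0.04 1.8 0 -0.5; 0 -0.04 1.8 0 -0.5")

```text
clock: 30.55
tcp_pos: [513.6, -113.6, 186.0]
tool_rot: [-0.001, 0.063, 0.998, 0.0]
wrist_force: [-0.4, -0.8, 0.4]
finger_gap: 27.7
gripper_force: 34.6
```

Emit:
servo_tool(series="0 0 0 0 -0.5; 0 0 0 0 -0.5; 0 0 0 0 -0.5")

```text
clock: 30.92
tcp_pos: [514.3, -113.8, 187.4]
tool_rot: [0.0, 0.063, 0.998, -0.0]
wrist_force: [-0.3, 0.8, 0.8]
finger_gap: 27.4
gripper_force: 34.6
```

Emit:
servo_tool(series="0 0.03 0.04 0 -0.5; 0 0.03 0.04 0 -0.5; 0 0.03 0.04 0 0.1; 0 0.03 0.04 0 0.1; 0 0.03 0.04 0 0.1")

```text
clock: 31.55
tcp_pos: [514.2, -113.0, 186.0]
tool_rot: [0.0, 0.063, 0.998, 0.0]
wrist_force: [-0.2, -0.7, 0.4]
finger_gap: 46.7
gripper_force: 0.0
```

Emit:
servo_tool(series="0 0 0 0 0.1; 0 0 -0.6 0 0.1; 0 0 -1.4 0 0.1; 0 0 -1.8 0 0.18; 0 0 -1.8 0 0.18")

```text
clock: 32.17
tcp_pos: [515.0, -113.2, 233.0]
tool_rot: [0.002, 0.063, 0.998, -0.0]
wrist_force: [-0.2, 0.3, -0.6]
finger_gap: 50.3
gripper_force: 0.0
```

Run:
```python
from fit import *
import h
np.set_printoptions(precision=2,suppress=True)
M=masks(165)
for q,x0,y0,m in M: print(x0,y0,np.argwhere(m).min(0)+[y0,x0],np.argwhere(m).max(0)+[y0,x0],m.sum())
for q,x0,y0,m in M:
    im=q["color"][y0:y0+m.shape[0],x0:x0+m.shape[1]].astype(int); s=im[:,:,0]-im[:,:,2]
    for j,r in enumerate(s): print(y0+j,"".join("#" if v>19 else "+" if v>9 else "." for v in r))
P=look()
```

```text
241 265 [297 248] [322 265] 367
370 157 [184 374] [205 388] 273
265 ............+.............+
266 ......................+....
267 ...........................
268 ...........................
269 ...........+...............
270 ...........................
271 ...........................
272 ...........................
273 ...........................
274 ...........................
275 ...........................
276 ...........................
277 ...........................
278 ...........................
279 ...........................
280 ...........................
281 ...........................
282 +..........................
283 +..........................
284 ...........................
285 +..........................
286 ...........................
287 +..........................
288 +..........................
289 +..........................
290 ++.........................
291 ++.........................
292 ...........................
293 +..........................
294 ...........................
295 ++.........................
296 ++.............++++........
297 +.......
[... 2245 characters left out ...]
++++++........
205 .....+.+...+...........
206 .......................
207 .......................
tcp [ 513.7 -112.8  230.1] gap 50.607952274203925
B [array([376.1, 157.1,  -3.7,   0.7]), array([448.6, 113.8,  -0.5,   0.6])] C []
B [array([373.6, 155.1,  -2. ,   0.6]), array([624.7, -21.7,  45.5,   0.6]), array([534.4, 367.3,   1. ,   0.6]), array([355.4, 221.8,   0.1,   0.4])] C [[619.1, 201.3, -4.8]]
B [array([444.1, 278.8,   0.6,   0.8]), array([533.7, 368.2,  -3.4,   0.7]), array([351.3, 224.8,  -5.5,   0.6]), array([379.3, 159. ,   1.7,   0.6]), array([444.5, 116. ,  -4.1,   0.6])] C [[620.2, 204.0, -4.2]]
[(array([320.3, 242.3]), array([ 545.8, -116.3,   14. ]))]
tubecol []
tubecol []
```

Run:
```python
from fit import *
np.set_printoptions(precision=2,suppress=True)
M=masks(165)
for h in (36,42,48):
    r=DE(iou,[(508,520),(-120,-108),(80,100),(0,.2),(0,6.28)],args=(M,h),maxiter=20,popsize=8,seed=1,polish=False); print(h,r.x,-r.fun)
T=tool(); print(T[:3,3]); rows((444.5,276.2,232),(444.5,276.2,150))
```

```text
36 [ 511.05 -112.67   83.91    0.11    3.11] 0.8376107763204538
42 [ 508.98 -109.14   83.44    0.2     0.87] 0.782348382580871
48 [ 509.21 -110.01   80.39    0.18    0.97] 0.7494344403221428
[ 514.18 -112.96  230.86]
[ 4.73 15.09 -0.04] ()
[ 4.73 15.09  3.24] ()
```

The column now matches two blanks flat on each other, 36 mm tall and centred 84 mm up, so the second blank knocked the first level. Third blank next.

Emit:
servo_tool(series="0.5 1.6 0 0 0.18; 1.2 3.8 0 0 0.18; 1.9 6.1 0 0 0.18; 2.6 8.4 0 0 0.18; 3.3 10.6 0 0 0.18")

```text
clock: 33.45
tcp_pos: [465.2, 162.1, 231.3]
tool_rot: [0.0, 0.063, 0.998, 0.0]
wrist_force: [0.9, -0.1, 0.2]
finger_gap: 50.4
gripper_force: 0.0
```

Emit:
servo_tool(series="0.7 2.3 0.5 0 0.18; 1.4 4.52 2 0 0.18; 1.4 4.52 4 0 0.18; 1.4 4.52 6 0 0.18; 1.4 4.52 6 0 0.18", grip_force=25)

```text
clock: 34.08
tcp_pos: [441.7, 275.4, 76.5]
tool_rot: [-0.004, 0.063, 0.998, -0.003]
wrist_force: [0.3, -0.3, 0.0]
finger_gap: 50.3
gripper_force: 0.0
```

Run:
```python
from h import *
look()
```

```text
tcp [446.9 277.4  83.4] gap 50.394420442851796
B [array([449.1, 114.3,  -3. ,   0.8]), array([373.4, 158.2,  -2.9,   0.8]), array([446.5, 275. ,   2.2,   0.8]), array([355.9, 218.4,  -0.7,   0.6])] C []
B [array([531.6, 369.8,   0.1,   0.7]), array([447.3, 118.7,  -1.1,   0.7]), array([373.2, 155.9,   1.2,   0.7]), array([356.1, 224. ,   2.2,   0.6]), array([442.3, 274.7,  -1.3,   0.5])] C [[626.1, -22.5, 91.7]]
B [array([445.2, 277.4,   3.8,   0.8]), array([354.2, 223. ,  -3.5,   0.7]), array([446.5, 112.6,  -6.4,   0.7]), array([530.8, 368. ,  -0.9,   0.7])] C [[621.8, 205.1, -2.8]]
[(array([321.2, 273. ]), array([443.8, 275.7,  14. ]))]
tubecol []
tubecol [(array([366.5, 197.6]), array([536.5, -96.6]), np.int32(62))]
```

Emit:
servo_tool(series="0 0 1 0 0.18; 0 0 2.16 0 0.18; 0 0 2.16 0 0.18; 0 0 2.16 0 -0.5; 0 0 2.16 0 -0.5")

```text
clock: 35.15
tcp_pos: [446.4, 277.4, 28.7]
tool_rot: [0.001, 0.063, 0.998, 0.001]
wrist_force: [0.4, 0.3, -0.5]
finger_gap: 27.8
gripper_force: 24.6
```

Emit:
servo_tool(series="0 0 0 0 -0.5; 0 0 0 0 -0.5; 0 0 0 0 0.18; 0 0 0 0 0.18; 0 0 0 0 0.18")

```text
clock: 35.78
tcp_pos: [444.9, 276.6, 26.5]
tool_rot: [-0.0, 0.063, 0.998, -0.0]
wrist_force: [-0.3, -0.2, -0.7]
finger_gap: 50.3
gripper_force: 0.0
```

Emit:
servo_tool(series="0 0 0 9 0.18; 0 0 0 18 0.18; 0 0 0 27 0.18; 0 0 0 36 0.18; 0 0 0 45 0.18")

```text
clock: 36.4
tcp_pos: [445.0, 276.7, 26.6]
tool_rot: [-0.0, 0.443, 0.897, -0.0]
wrist_force: [-0.4, 0.7, 0.6]
finger_gap: 50.2
gripper_force: 0.0
```

Emit:
servo_tool(series="0 0 0 9 0.18; 0 0 0 18 0.18; 0 0 0 27 0.18; 0 0 0 36 0.18; 0 0 0 45 0.18")

```text
clock: 37.02
tcp_pos: [445.0, 276.7, 26.7]
tool_rot: [-0.0, 0.752, 0.659, -0.0]
wrist_force: [0.3, 1.3, 0.2]
finger_gap: 50.4
gripper_force: 0.0
```

Emit:
servo_tool(series="0 0 0 0 0.18; 0 0 0 0 -0.5; 0 0 0 0 -0.5; 0 0 0 0 -0.5; 0 0 0 0 -0.5", grip_force=35)

```text
clock: 37.65
tcp_pos: [445.4, 276.9, 27.1]
tool_rot: [0.0, 0.75, 0.661, 0.0]
wrist_force: [0.0, -0.1, 0.8]
finger_gap: 27.2
gripper_force: 34.4
```

Emit:
servo_tool(series="0 0 -1.5 0 -0.5; 0 0 -3.8 0 -0.5; 0 0 -6 0 -0.5; -1 0.31 -7.8 0 -0.5; -3 0.93 -8.2 0 -0.5")

```text
clock: 38.28
tcp_pos: [460.5, 200.1, 236.5]
tool_rot: [0.001, 0.749, 0.662, 0.003]
wrist_force: [-0.5, -0.1, -0.1]
finger_gap: 27.4
gripper_force: 34.5
```

Emit:
servo_tool(series="-2.2 0.68 0 0 -0.5; -4.4 1.36 0 0 -0.5; -6.5 2.01 0 0 -0.5; -8.5 2.63 0 0 -0.5; -10.2 3.15 0 0 -0.5")

```text
clock: 38.9
tcp_pos: [504.6, -65.4, 231.6]
tool_rot: [-0.0, 0.751, 0.661, -0.0]
wrist_force: [0.1, -0.0, -1.1]
finger_gap: 27.7
gripper_force: 34.5
```

Emit:
servo_tool(series="-1.2 0.37 0 0 -0.5; -1.92 0.6 0 0 -0.5; -1.92 0.6 0 0 -0.5; -1.92 0.6 0 0 -0.5; -1.92 0.6 0 0 -0.5")

```text
clock: 39.52
tcp_pos: [513.6, -111.8, 231.9]
tool_rot: [-0.0, 0.75, 0.662, 0.0]
wrist_force: [-0.5, 0.2, -1.1]
finger_gap: 27.2
gripper_force: 34.5
```

Run:
```python
from h import *
np.set_printoptions(precision=2,suppress=True)
o=get_obs(); print(o["tcp_pos"],o["finger_gap"]); rows((514.1,-112.9,186))
```

```text
[ 513.61 -111.84  231.91] 27.195496355045087
[-0.04  0.02  1.84] ()
```

Emit:
servo_tool(series="-0.04 0.02 0.6 0 -0.5; -0.04 0.02 1.1 0 -0.5; -0.04 0.02 1.5 0 -0.5; -0.04 0.02 1.82 0 -0.5; -0.04 0.02 1.82 0 -0.5")

```text
clock: 40.15
tcp_pos: [513.6, -113.9, 185.4]
tool_rot: [-0.001, 0.75, 0.661, -0.0]
wrist_force: [0.2, -0.2, -0.1]
finger_gap: 27.1
gripper_force: 34.6
```

Emit:
servo_tool(series="0 0 0 0 -0.5; 0 0 0 0 -0.5; 0 0 0 0 -0.5; 0 0 0 0 -0.5")

```text
clock: 40.65
tcp_pos: [514.2, -114.0, 186.7]
tool_rot: [0.0, 0.75, 0.661, 0.0]
wrist_force: [0.4, -1.0, -0.0]
finger_gap: 27.6
gripper_force: 34.6
```

Emit:
servo_tool(series="0.04 0 0.02 0 -0.5; 0.04 0 0.02 0 -0.5; 0.04 0 0.02 0 0.1; 0.04 0 0.02 0 0.1; 0.04 0 0.02 0 0.1")

```text
clock: 41.28
tcp_pos: [514.2, -113.0, 186.0]
tool_rot: [0.0, 0.75, 0.661, 0.0]
wrist_force: [-0.4, -0.9, -0.4]
finger_gap: 46.9
gripper_force: 0.0
```

Emit:
servo_tool(series="0 0 0 0 0.1; 0 0 -0.6 0 0.1; 0 0 -1.4 0 0.1; 0 0 -1.8 0 0.12; 0 0 -1.8 0 0.12")

```text
clock: 41.9
tcp_pos: [515.0, -113.3, 233.0]
tool_rot: [0.001, 0.75, 0.661, 0.001]
wrist_force: [-0.0, 0.2, -0.4]
finger_gap: 47.4
gripper_force: 0.0
```

Run:
```python
from fit import *
np.set_printoptions(precision=2,suppress=True)
M=masks(165)
for q,x0,y0,m in M: print(np.argwhere(m).min(0)+[y0,x0],np.argwhere(m).max(0)+[y0,x0],m.sum()); tubecheck(q,(67,121))
for h in (54,66):
    r=DE(iou,[(508,520),(-120,-108),(85,110),(0,.2),(0,6.28)],args=(M,h),maxiter=20,popsize=8,seed=1,polish=False); print(h,r.x,-r.fun)
look(); rows((532.5,369,232),(532.5,369,100))
```

```text
[289 248] [321 265] 494
expected box [245.81 287.88] [265.   322.93] crop 242 266
[177 373] [205 388] 384
expected box [372.53 176.21] [388.61 205.2 ] crop 371 158
54 [ 514.48 -112.84   93.18    0.09    2.89] 0.8701054458946826
66 [ 515.48 -115.63   85.89    0.18    3.36] 0.8124036979969184
tcp [ 513.8 -112.8  230.1] gap 47.619569907852906
B [array([ 508.9, -111.9,   43.9,    0.7])] C []
B [array([375.9, 158.1,   1. ,   0.7]), array([355.2, 223.8,   4. ,   0.6]), array([450.6, 115.1,  -1.9,   0.6]), array([536.1, 370.4,   1.2,   0.6])] C [[620.1, 202.0, -0.5]]
B [array([352.4, 221.1,  -2.6,   0.8]), array([512.3, 212.7,   2.2,   0.7]), array([532.4, 368.7,  -4.3,   0.6]), array([446.8, 114.3,  -1.7,   0.6]), array([376.6, 160.6,   0. ,   0.6])] C [[617.9, 205.2, -2.2]]
[(array([320.2, 245. ]), array([ 509. , -147.3,   14. ]))]
tubecol []
tubecol []
[19.2 -1.7 -0.1] ()
[19.2 -1.7  5.2] ()
```

Three blanks now stand flat, 54 mm tall, silhouette top as expected. Fourth blank next, with the fingers turned to keep clear of the grey jar.

Emit:
servo_tool(series="1.6 -0.14 0 -9 0.12; 3.8 -0.33 0 -18 0.12; 6.1 -0.53 0 -27 0.12; 8.4 -0.73 0 -36 0.12; 10.6 -0.92 0 -45 0.12")

```text
clock: 43.08
tcp_pos: [524.6, 154.7, 231.1]
tool_rot: [0.0, 0.438, 0.899, 0.0]
wrist_force: [0.4, 0.1, -0.0]
finger_gap: 47.9
gripper_force: 0.0
```

Emit:
servo_tool(series="1.5 1.27 0 -9 0.12; 3 2.54 0 -18 0.12; 4.5 3.8 0 -27 0.12; 5.8 4.9 0.5 -36 0.12; 6.6 5.56 1 -45 0.12")

```text
clock: 43.7
tcp_pos: [533.4, 370.5, 205.7]
tool_rot: [0.0, 0.06, 0.998, 0.0]
wrist_force: [0.7, -0.0, -0.5]
finger_gap: 47.6
gripper_force: 0.0
```

Emit:
servo_tool(series="0 0 2 0 0.12; 0 0 4 0 0.12; 0 0 4.4 0 0.12; 0 0 4.4 0 0.12")

```text
clock: 44.2
tcp_pos: [533.8, 368.4, 96.2]
tool_rot: [-0.0, 0.063, 0.998, -0.0]
wrist_force: [0.0, -0.3, 0.6]
finger_gap: 47.7
gripper_force: 0.0
```

Run:
```python
from h import *
P=look("w9.png"); print([d["position"] for q in P for d in landmark_of("jar1",q)]); print(tool(),proj(P[0],(533,369,18)))
```

```text
tcp [535.3 369.3  99.2] gap 47.79422808985647
B [array([534.4, 368.1,   3.9,   0.7])] C []
B [array([446.4, 117.2,  -2. ,   0.5]), array([371.7, 156.9,   1.2,   0.5]), array([533.3, 369.4,   0.4,   0.4]), array([351.9, 221.8,  -0.7,   0.4])] C [[616.2, 203.8, -1.3]]
B [array([533.3, 368.8,  -3.6,   0.8]), array([378.3, 158.8,   0.4,   0.8]), array([351.2, 223. ,  -2.5,   0.8]), array([442.9, 112.3,  -2.9,   0.6])] C [[620.6, 205.3, -2.5]]
[(array([318.2, 250.4]), array([529.7, 368.2,  14. ]))]
tubecol []
tubecol []
[[438.9, 370.9, 2.7], [511.8, 216.3, -0.6], [590.8, 375.1, -0.6], [589.8, 370.1, 0.6], [514.2, 213.1, 0.3], [442.2, 367.8, 2.5], [511.7, 216.0, 0.5], [441.1, 373.3, 0.4], [586.8, 368.6, 1.0]]
[[ -1.    0.1   0.  533.6]
 [  0.1   1.    0.  368.4]
 [ -0.    0.   -1.   96.1]
 [  0.    0.    0.    1. ]] [320.3 257.6]
```

View pics/w9.png

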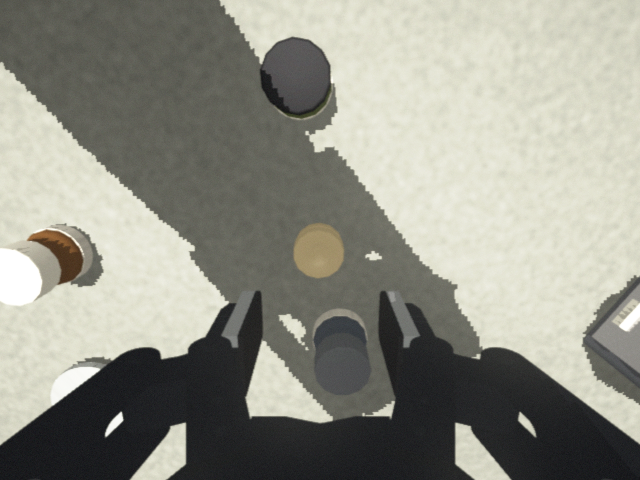

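The wrist view shows the blank at (318,250) and the grey jar at (341,350) directly behind it, clear of both fingers.

Emit:
servo_tool(series="0.05 0 1.2 0 0.12; 0.05 0 2.4 0 0.12; 0.05 0 2.77 0 0.12; 0.05 0 2.77 0 0.12; 0.05 0 2.77 0 -0.5", grip_force=35)

```text
clock: 45.42
tcp_pos: [533.4, 369.1, 28.3]
tool_rot: [0.001, 0.063, 0.998, 0.001]
wrist_force: [-0.7, -0.6, 0.7]
finger_gap: 30.8
gripper_force: 0.1
```

Emit:
servo_tool(series="0 0 0 0 -0.5; 0 0 0 0 -0.5; 0 0 0 0 -0.5; 0 0 0 0 -0.5")

```text
clock: 45.92
tcp_pos: [533.6, 369.2, 28.6]
tool_rot: [0.001, 0.063, 0.998, 0.001]
wrist_force: [-0.3, 0.1, 6.1]
finger_gap: 26.7
gripper_force: 34.9
```

Emit:
servo_tool(series="0 0 -1.2 0 -0.5; 0 0 -2.4 0 -0.5; 0 -1.2 -2.8 0 -0.5; 0 -2.8 -2.8 0 -0.5; 0 -3.6 -2.8 0 -0.5")

```text
clock: 46.55
tcp_pos: [520.4, 277.8, 96.4]
tool_rot: [-0.0, 0.064, 0.998, -0.0]
wrist_force: [-0.6, -0.0, -0.4]
finger_gap: 26.7
gripper_force: 34.5
```

Emit:
servo_tool(series="0 0 0 0 -0.5; 0 0 0 0 -0.5; 0 0 1.2 0 -0.5; 0 0 2.3 0 -0.5; 0 0 2.76 0 -0.5")

```text
clock: 47.18
tcp_pos: [520.2, 279.5, 26.4]
tool_rot: [-0.001, 0.062, 0.998, -0.001]
wrist_force: [-1.8, -1.3, 4.8]
finger_gap: 26.9
gripper_force: 43.6
```

Emit:
servo_tool(series="0 0 0.02 0 -0.5; 0 0 0.02 0 -0.5; 0 0 0.02 0 0.18; 0 0 0.02 0 0.18; 0 0 0.02 0 0.18")

```text
clock: 47.8
tcp_pos: [521.2, 279.3, 27.5]
tool_rot: [0.0, 0.063, 0.998, 0.0]
wrist_force: [0.4, 0.6, -0.7]
finger_gap: 50.8
gripper_force: 0.0
```

Emit:
servo_tool(series="0 0 0 9 0.18; 0 0 0 18 0.18; 0 0 0 27 0.18; 0 0 0 36 0.18; 0 0 0 45 0.18")

```text
clock: 48.42
tcp_pos: [521.0, 279.2, 27.3]
tool_rot: [0.0, 0.443, 0.897, 0.0]
wrist_force: [0.1, 0.2, -1.2]
finger_gap: 50.4
gripper_force: 0.0
```

Emit:
servo_tool(series="0 0 0 9 0.18; 0 0 0 18 0.18; 0 0 0 27 0.18; 0 0 0 36 0.18; 0 0 0 45 0.18")

```text
clock: 49.05
tcp_pos: [521.1, 279.2, 27.3]
tool_rot: [0.0, 0.752, 0.659, 0.0]
wrist_force: [-0.6, -0.0, -0.5]
finger_gap: 50.7
gripper_force: 0.0
```

Emit:
servo_tool(series="0 0 0 0 0.18; 0 0 0 0 -0.5; 0 0 0 0 -0.5; 0 0 0 0 -0.5; 0 0 0 0 -0.5")

```text
clock: 49.68
tcp_pos: [521.3, 279.3, 27.6]
tool_rot: [0.0, 0.75, 0.661, 0.0]
wrist_force: [-0.1, -0.0, 2.2]
finger_gap: 27.4
gripper_force: 34.4
```

Run:
```python
from h import *
np.set_printoptions(precision=2,suppress=True)
print(get_obs()["tcp_pos"],get_obs()["finger_gap"]);rows((514.1,-112.9,232))
```

```text
[521.3  279.32  27.56] 27.361683457978778
[-15.6    1.69  -8.18] ()
```

Emit:
servo_tool(series="0 0 -1.5 0 -0.5; 0 0 -3.8 0 -0.5; 0 0 -6 0 -0.5; -1 0.11 -7.8 0 -0.5; -3 0.33 -8.18 0 -0.5")

```text
clock: 50.3
tcp_pos: [521.4, 204.6, 236.3]
tool_rot: [0.002, 0.749, 0.662, 0.003]
wrist_force: [0.5, -0.7, -0.2]
finger_gap: 27.2
gripper_force: 34.5
```

Emit:
servo_tool(series="-2.2 0.24 0 0 -0.5; -4.4 0.48 0 0 -0.5; -6.6 0.71 0 0 -0.5; -8.8 0.95 0 0 -0.5; -10.6 1.14 0 0 -0.5")

```text
clock: 50.92
tcp_pos: [514.0, -64.6, 231.3]
tool_rot: [-0.0, 0.751, 0.661, -0.0]
wrist_force: [0.3, -0.2, 0.5]
finger_gap: 27.0
gripper_force: 34.5
```

Emit:
servo_tool(series="-1.2 0.13 0 0 -0.5; -2 0.22 0 0 -0.5; -2 0.22 0 0 -0.5; -2 0.22 0 0 -0.5; -2 0.22 0 0 -0.5")

```text
clock: 51.55
tcp_pos: [513.9, -112.0, 231.6]
tool_rot: [-0.0, 0.75, 0.662, 0.0]
wrist_force: [-0.6, -0.2, -0.8]
finger_gap: 27.1
gripper_force: 34.5
```

Emit:
servo_tool(series="0 0 0 0 -0.5; 0 0 0.5 0 -0.5; 0 0 1 0 -0.5; 0 0 1.4 0 -0.5; 0 0 1.6 0 -0.5")

```text
clock: 52.18
tcp_pos: [513.2, -112.8, 190.2]
tool_rot: [-0.001, 0.75, 0.661, -0.001]
wrist_force: [0.2, -0.1, -1.0]
finger_gap: 26.9
gripper_force: 34.5
```

Emit:
servo_tool(series="0 0 0 0 -0.5; 0 0 0 0 -0.5; 0 0 0 0 -0.5; 0 0 0 0 -0.5")

```text
clock: 52.68
tcp_pos: [514.0, -113.0, 192.1]
tool_rot: [0.0, 0.75, 0.661, 0.0]
wrist_force: [0.1, 0.2, -0.5]
finger_gap: 26.9
gripper_force: 34.5
```

Emit:
servo_tool(series="0 0 0.15 0 -0.5; 0 0 0.24 0 -0.5; 0 0 0.24 0 -0.5; 0 0 0.24 0 0.1; 0 0 0.24 0 0.1")

```text
clock: 53.3
tcp_pos: [513.9, -113.0, 185.9]
tool_rot: [0.0, 0.75, 0.661, 0.0]
wrist_force: [-0.9, 0.6, 1.2]
finger_gap: 46.6
gripper_force: 0.0
```

Emit:
servo_tool(series="0 0 0 0 0.1; 0 0 0 0 0.1; 0 0 -0.6 0 0.1; 0 0 -1.4 0 0.1; 0 0 -1.8 0 0.18")

```text
clock: 53.92
tcp_pos: [514.8, -113.3, 233.8]
tool_rot: [0.002, 0.75, 0.661, 0.001]
wrist_force: [0.0, 0.0, -0.5]
finger_gap: 50.5
gripper_force: 0.0
```

Emit:
servo_tool(series="1.4 0.28 0 0 0.18; 3.4 0.67 0 0 0.18; 5.6 1.1 0 0 0.18; 7.8 1.54 0 0 0.18; 9.6 1.89 0 0 0.18")

```text
clock: 54.55
tcp_pos: [591.6, 121.3, 231.8]
tool_rot: [0.0, 0.75, 0.661, 0.001]
wrist_force: [0.7, -0.4, -0.0]
finger_gap: 50.2
gripper_force: 0.0
```

Emit:
servo_tool(series="1.8 0.36 0 0 0.18; 3.48 0.69 0.5 0 0.18; 3.48 0.69 2 0 0.18; 3.48 0.69 3.2 0 0.18; 3.48 0.69 3.2 0 0.18")

```text
clock: 55.18
tcp_pos: [617.2, 203.1, 147.9]
tool_rot: [-0.001, 0.75, 0.661, -0.003]
wrist_force: [-0.5, 0.5, -0.1]
finger_gap: 50.1
gripper_force: 0.0
```

Run:
```python
from fit import *
np.set_printoptions(precision=2,suppress=True)
M=masks(165)
for q,x0,y0,m in M: print(np.argwhere(m).min(0)+[y0,x0],np.argwhere(m).max(0)+[y0,x0],m.sum()); tubecheck(q,(67,139))
for h in (72,84):
    r=DE(iou,[(508,520),(-120,-108),(95,120),(0,.2),(0,6.28)],args=(M,h),maxiter=20,popsize=8,seed=1,polish=False); print(h,r.x,-r.fun)
P=look("w10.png"); print(tool()[:3,3],[np.append(d["position"],d["score"]) for q in P for d in boxes_of("cap",q)[:1]],proj(P[0],(619,203.5,45)))
```

```text
[280 247] [322 265] 659
expected box [245.04 279.49] [265.   322.93] crop 242 266
[170 372] [206 389] 505
expected box [372.53 169.24] [389.34 205.2 ] crop 371 158
72 [ 512.66 -112.35  103.15    0.06    2.4 ] 0.8972956665110596
84 [ 508.64 -108.19   97.99    0.17    1.06] 0.8575211086948176
tcp [620.3 203.4 153.3] gap 50.29822663175325
B [array([376.2, 157.1,  -1.4,   0.9]), array([449.5, 112.8,   0.5,   0.7])] C [[617.8, 202.3, -1.1]]
B [array([447.9, 116.3,  -2.1,   0.7]), array([372.2, 156.2,  -0.7,   0.5]), array([352. , 222.4,  -0.3,   0.5]), array([626.8, -23.6,  44.9,   0.5])] C [[620.2, 203.8, -3.8]]
B [array([380.1, 155.9,  -2.7,   0.8]), array([445.2, 112.5,  -4.6,   0.8]), array([349.9, 221.2,  -3. ,   0.6]), array([ 610.9, -128.4,   45.3,    0.6])] C [[617.2, 207.2, -1.2]]
[]
tubecol []
tubecol []
[619.2 203.3 151.2] [array([620.1, 205.2,  13.7,   0.8]), array([627.1, 197.3,  12.2,   0.6]), array([615.2, 212. ,  11.9,   0.8])] [320.3 243.9]
```

View pics/w10.png

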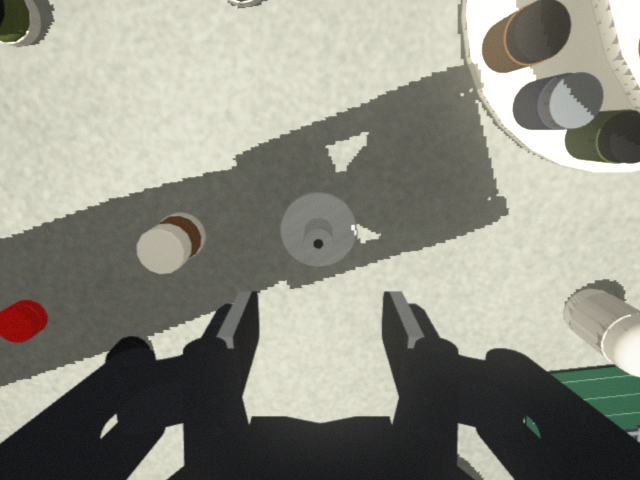

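The wrist view shows the cap with its boss-top hole at (318,243), as predicted, and the four-blank column matches 72 mm flat. I grip the cap by its boss, twice crossed.

Emit:
servo_tool(series="0 0 2 0 0.18; 0 0 3.8 0 0.18; 0 0 4.8 0 0.18; 0 0 4.8 0 0.18; 0 0 4.8 0 0.18", grip_force=20)

```text
clock: 56.5
tcp_pos: [620.0, 203.5, 32.1]
tool_rot: [0.0, 0.75, 0.661, 0.001]
wrist_force: [-0.1, 0.8, 1.2]
finger_gap: 50.6
gripper_force: 0.0
```

Emit:
servo_tool(series="0 0 0 0 -0.7; 0 0 0 0 -0.7; 0 0 0 0 -0.7; 0 0 0 0 -0.7; 0 0 0 0 0.18")

```text
clock: 57.12
tcp_pos: [619.3, 203.3, 31.2]
tool_rot: [0.0, 0.75, 0.661, 0.0]
wrist_force: [-1.0, 0.3, 0.7]
finger_gap: 36.2
gripper_force: 0.0
```

Emit:
servo_tool(series="0 0 0 0 0.18; 0 0 0 0 0.18; 0 0 0 -9 0.18; 0 0 0 -18 0.18; 0 0 0 -27 0.18")

```text
clock: 57.75
tcp_pos: [618.8, 203.2, 30.4]
tool_rot: [-0.0, 0.573, 0.819, -0.0]
wrist_force: [-0.1, 0.5, -0.8]
finger_gap: 50.4
gripper_force: 0.0
```

Emit:
servo_tool(series="0 0 0 -9 0.18; 0 0 0 -18 0.18; 0 0 0 -27 0.18; 0 0 0 -36 0.18; 0 0 0 -45 0.18")

```text
clock: 58.38
tcp_pos: [618.8, 203.2, 30.3]
tool_rot: [-0.0, 0.216, 0.976, -0.0]
wrist_force: [0.0, -0.3, -0.2]
finger_gap: 50.4
gripper_force: 0.0
```

Emit:
servo_tool(series="0 0 0 -9 0.18; 0 0 0 -18 0.18; 0 0 0 -18 0.18; 0 0 0 -18 -0.7; 0 0 0 -18 -0.7", grip_force=50)

```text
clock: 59.0
tcp_pos: [619.1, 203.4, 30.9]
tool_rot: [0.0, 0.064, 0.998, 0.0]
wrist_force: [0.7, 0.4, -0.9]
finger_gap: 18.7
gripper_force: 48.8
```

Emit:
servo_tool(series="0 0 0 0 -0.7; 0 0 0 0 -0.7; 0 0 0 0 -0.7; 0 0 0 0 -0.7")

```text
clock: 59.5
tcp_pos: [619.1, 203.4, 30.8]
tool_rot: [0.0, 0.063, 0.998, 0.0]
wrist_force: [0.5, 0.6, -0.0]
finger_gap: 18.6
gripper_force: 48.9
```

Run:
```python
from h import *
np.set_printoptions(precision=2,suppress=True)
print(tool(),get_obs()["finger_gap"],get_obs()["joints"]);rows((514.1,-112.9,235))
```

```text
[[ -0.99   0.13   0.   619.07]
 [  0.13   0.99   0.   203.35]
 [ -0.     0.    -1.    30.8 ]
 [  0.     0.     0.     1.  ]] 18.599969496637545 [ 0.23  0.34  1.79  0.    1.02 -1.21]
[  2.57 -13.08  -8.17] ()
```

Emit:
servo_tool(series="0 0 -1.2 0 -0.7; 0 0 -3.2 0 -0.7; 0 0 -5.3 0 -0.7; 0.15 -0.8 -7.2 0 -0.7; 0.5 -2.5 -8.17 0 -0.7")

```text
clock: 60.12
tcp_pos: [599.6, 143.2, 238.4]
tool_rot: [0.002, 0.062, 0.998, 0.0]
wrist_force: [0.6, -0.7, -2.3]
finger_gap: 18.7
gripper_force: 49.1
```

Emit:
servo_tool(series="0.4 -2 0 0 -0.7; 0.8 -4 0 0 -0.7; 1.2 -6 0 0 -0.7; 1.6 -8 0 0 -0.7; 1.9 -9.6 0 0 -0.7")

```text
clock: 60.75
tcp_pos: [520.0, -90.8, 234.3]
tool_rot: [-0.001, 0.064, 0.998, -0.0]
wrist_force: [0.4, -0.2, -1.4]
finger_gap: 18.7
gripper_force: 49.1
```

Emit:
servo_tool(series="0.17 -0.98 0 0 -0.7; 0.17 -0.98 0 0 -0.7; 0.17 -0.98 0 0 -0.7; 0.17 -0.98 0 0 -0.7")

```text
clock: 61.25
tcp_pos: [514.2, -112.1, 234.7]
tool_rot: [-0.0, 0.062, 0.998, 0.0]
wrist_force: [0.3, 0.4, -2.6]
finger_gap: 18.2
gripper_force: 49.2
```

Run:
```python
from h import *
np.set_printoptions(precision=2,suppress=True)
print(tool()[:3,3],get_obs()["finger_gap"],get_obs()["wrist_force"]);rows((514.1,-112.9,200))
```

```text
[ 514.2  -112.11  234.75] 18.15543012831678 [ 0.25  0.38 -2.62]
[-0.   -0.03  1.39] ()
```

Lowering in steps and watching the force: seated would be TCP z of about 194.8.

Emit:
servo_tool(series="0 -0.03 0.5 0 -0.7; 0 -0.03 0.9 0 -0.7; 0 -0.03 1.2 0 -0.7; 0 -0.03 1.4 0 -0.7; 0 -0.03 1.4 0 -0.7")

```text
clock: 61.88
tcp_pos: [513.7, -113.7, 199.4]
tool_rot: [-0.0, 0.063, 0.998, 0.0]
wrist_force: [0.4, 0.1, -1.0]
finger_gap: 18.6
gripper_force: 49.2
```

Emit:
servo_tool(series="0 0 0.06 0 -0.7; 0 0 0.12 0 -0.7; 0 0 0.16 0 -0.7; 0 0 0.16 0 -0.7; 0 0 0.16 0 -0.7")

```text
clock: 62.5
tcp_pos: [514.0, -113.8, 196.0]
tool_rot: [0.0, 0.063, 0.998, -0.0]
wrist_force: [0.3, 0.4, -1.6]
finger_gap: 18.3
gripper_force: 49.2
```

Emit:
servo_tool(series="0 0.02 0.03 0 -0.7; 0 0.02 0.06 0 -0.7; 0 0.02 0.08 0 -0.7; 0 0.02 0.08 0 -0.7; 0 0.02 0.08 0 -0.7")

```text
clock: 63.12
tcp_pos: [514.1, -113.3, 194.7]
tool_rot: [0.0, 0.063, 0.998, -0.0]
wrist_force: [-3.5, 1.2, 5.5]
finger_gap: 18.8
gripper_force: 49.7
```

Contact came at 194.7 mm, so the cap is seated. I release it, rise, and check from near.

Emit:
servo_tool(series="0 0 0 0 0; 0 0 0 0 0.18; 0 0 0 0 0.18; 0 0 -1 0 0.18; 0 0 -2.4 0 0.18")

```text
clock: 63.75
tcp_pos: [513.3, -113.0, 253.0]
tool_rot: [-0.002, 0.063, 0.998, 0.0]
wrist_force: [0.3, -0.5, 0.3]
finger_gap: 50.4
gripper_force: 0.0
```

Emit:
servo_tool(series="2 0 -2 0 0.18; 2 0 -2 0 0.18; 2 0 -2 0 0.18")

```text
clock: 64.12
tcp_pos: [464.4, -107.0, 304.2]
tool_rot: [0.001, 0.063, 0.998, -0.0]
wrist_force: [-0.3, -0.7, -0.8]
finger_gap: 50.3
gripper_force: 0.0
```

Run:
```python
from h import *
np.set_printoptions(precision=2,suppress=True)
P=[cam("wrist"),cam("scene"),cam("side")]
for q in P:
    for l in ("cap","tube_mouth","knob_grip"): print(l,[np.append(d["position"],d["score"]) for d in landmark_of(l,q)][:2])
print(tool())
def cr(q,X,r):
    u=proj(q,X).astype(int); im=q["color"][max(0,u[1]-r):u[1]+r,max(0,u[0]-r):u[0]+r,::-1]; return cv2.resize(im,(400,400),interpolation=cv2.INTER_CUBIC)
cv2.imwrite("pics/c11.png",np.hstack([cr(P[1],(514,-113,150),50),cr(P[2],(514,-113,150),50)]))
rows((625.9,-20.5,250))
```

```text
cap [array([ 515.  , -116.8 ,  163.9 ,    0.56])]
tube_mouth []
knob_grip []
cap [array([ 514.6 , -114.2 ,  161.7 ,    0.73]), array([ 518.3 , -114.  ,   66.8 ,    0.46])]
tube_mouth [array([ 515.  , -115.8 ,  172.  ,    0.83])]
knob_grip [array([591.6 , 372.6 ,  -0.2 ,   0.64]), array([625.7 , -24.4 ,  93.3 ,   0.51])]
cap [array([ 512.7 , -111.1 ,  161.2 ,    0.65])]
tube_mouth [array([ 510.5 , -112.9 ,  170.  ,    0.82])]
knob_grip [array([626.2 , -20.9 ,  93.7 ,   0.66]), array([589.7 , 367.3 ,  -0.3 ,   0.28])]
[[  -0.99    0.13   -0.    464.47]
 [   0.13    0.99    0.   -106.97]
 [   0.      0.     -1.    303.77]
 [   0.      0.      0.      1.  ]]
[-5.97  4.24  2.15] ()
```

View pics/c11.png

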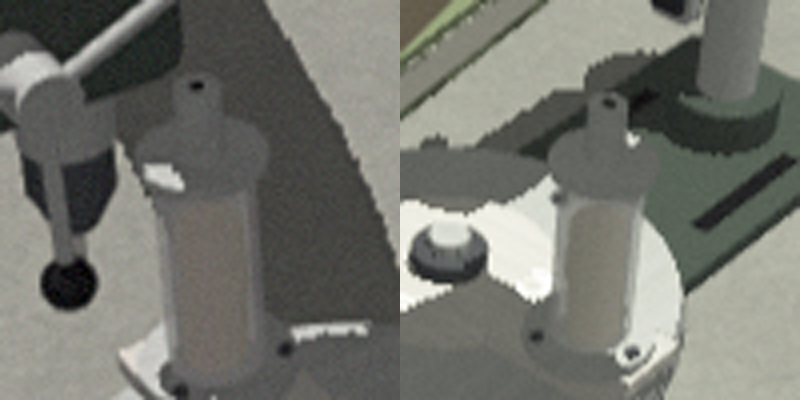

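The crops show the cap level on the rim in both views, with the blank column inside. Now back to the plunger.

Emit:
servo_tool(series="-0.6 0.42 0 9 0.6; -1.2 0.84 0 18 0.6; -1.8 1.26 0 27 0.6; -2.4 1.68 0 36 0.6; -3 2.1 0 45 0.6")

```text
clock: 65.35
tcp_pos: [546.0, -64.0, 304.0]
tool_rot: [0.0, 0.443, 0.897, 0.0]
wrist_force: [0.3, -0.4, -0.6]
finger_gap: 68.4
gripper_force: 0.0
```

Emit:
servo_tool(series="-0.12 0.72 0 9 0.6; -0.24 1.44 0 18 0.6; -0.35 2.17 0 27 0.6; -0.47 2.89 0 36 0.6; -0.59 3.61 0 45 0.6")

```text
clock: 65.97
tcp_pos: [626.4, -20.4, 303.9]
tool_rot: [-0.0, 0.752, 0.659, -0.0]
wrist_force: [-0.2, -0.9, -0.4]
finger_gap: 68.3
gripper_force: 0.0
```

Emit:
servo_tool(series="0 0 1.5 0 0.6; 0 0 3.5 0 0.6; 0 0 5 0 0.6; 0 0 5 0 0.6; 0 0 5 0 0.6")

```text
clock: 66.6
tcp_pos: [626.8, -20.8, 180.8]
tool_rot: [0.001, 0.75, 0.661, 0.001]
wrist_force: [0.5, 0.4, 0.7]
finger_gap: 68.6
gripper_force: 0.0
```

Run:
```python
from h import *
np.set_printoptions(precision=3,suppress=True)
P=[]
p=cam("wrist")
for n in ("scene","side"):
    q=cam(n); c2,s2=dark(q,proj(q,(625.7,-20.5,98)),14,45); print(n,c2,s2); P.append((q,c2))
print("tri",tri(P)); e=proj(p,(626,-20.5,107)); print(e,dark(p,e,30,45))
T=tool();print(T,get_obs()["joints"]);rows((626.2,-20.6,92))
```

```text
scene [338.406 314.235] [332 304  14  21 251]
side [311.013 195.181] [306 188  11  17 155]
tri [625.907 -20.091  91.181]
[319.73  260.556] (array([318.354, 236.594]), array([302, 230,  35,  18, 308], dtype=int32))
[[  0.126   0.992   0.005 627.284]
 [  0.992  -0.126  -0.001 -20.87 ]
 [  0.      0.005  -1.    181.913]
 [  0.      0.      0.      1.   ]] [-0.119  0.119  1.764  0.     1.253  0.008]
[ 0.01 -0.06  3.6 ] ()
```

Emit:
servo_tool(series="0 -0.04 1.5 0 0.6; 0 -0.04 2.7 0 0.6; 0 -0.04 3.5 0 0.6; 0 -0.04 3.5 0 0.6; 0 -0.04 3.5 0 0.6", grip_force=60)

```text
clock: 67.38
tcp_pos: [626.0, -20.7, 93.2]
tool_rot: [0.001, 0.75, 0.661, 0.001]
wrist_force: [0.5, 0.1, 0.1]
finger_gap: 68.6
gripper_force: 0.0
```

Emit:
servo_tool(series="0 0 0 0 -0.5; 0 0 0 0 -0.5; 0 0 0 0 -0.5; 0 0 0 0 -0.5; 0 0 0 0 -0.5")

```text
clock: 68.0
tcp_pos: [625.6, -20.7, 92.7]
tool_rot: [0.001, 0.75, 0.661, 0.001]
wrist_force: [-0.5, 0.5, 6.2]
finger_gap: 22.7
gripper_force: 58.9
```

Emit:
servo_tool(series="0 0 0 0 -0.5; 0 0 0 0 -0.5; 0 0 0 0 -0.5")

```text
clock: 68.38
tcp_pos: [625.6, -20.7, 92.7]
tool_rot: [0.001, 0.75, 0.661, 0.001]
wrist_force: [0.2, 1.0, 4.9]
finger_gap: 22.9
gripper_force: 58.9
```

Emit:
servo_tool(series="0 0 -0.2 0 -0.5; 0 0 -0.4 0 -0.5; 0 0 -0.6 0 -0.5; 0 0 -0.62 0 -0.5; 0 0 -0.62 0 -0.5")

```text
clock: 69.0
tcp_pos: [623.8, -20.5, 105.1]
tool_rot: [-0.001, 0.75, 0.661, -0.001]
wrist_force: [2.5, -0.3, -10.5]
finger_gap: 22.8
gripper_force: 59.3
```

Emit:
servo_tool(series="0 0 -0.04 0 -0.5; 0 0 -0.04 0 -0.5")

```text
clock: 69.25
tcp_pos: [624.0, -20.5, 107.1]
tool_rot: [-0.001, 0.75, 0.661, -0.001]
wrist_force: [2.5, 0.2, -12.6]
finger_gap: 22.7
gripper_force: 59.3
```

Emit:
servo_tool(series="-0.013 -0.33 0 -4.5 -0.5; -0.052 -0.657 0 -9 -0.5; -0.116 -0.98 0 -13.5 -0.5; -0.206 -1.298 0 -18 -0.5; -0.32 -1.607 0 -22.5 -0.5")

```text
clock: 69.88
tcp_pos: [583.7, -24.2, 107.9]
tool_rot: [0.001, 0.606, 0.795, -0.0]
wrist_force: [4.5, -3.3, -13.1]
finger_gap: 22.9
gripper_force: 59.4
```

Run:
```python
from h import *
np.set_printoptions(precision=2,suppress=True)
A=np.array([613.45,-125.0]); k=tool()[:2,3]-A; print(tool()[:3,3],k,np.linalg.norm(k),np.degrees(np.arctan2(k[0],k[1])))
for n in ("scene","side"):
    q=cam(n); print([(l,np.append(d[0]["position"],d[0]["score"])) for l in ("cap","knob_grip","tube_mouth") if (d:=landmark_of(l,q))])
```

```text
[583.72 -24.22 107.87] [-29.73 100.78] 105.07804055101649 -16.43642985226263
[('knob_grip', array([583.6, -29.4, 107.2,   0.5])), ('tube_mouth', array([ 517.6 , -155.3 ,  167.9 ,    0.66]))]
[('cap', array([ 517.7 , -152.7 ,  160.5 ,    0.95])), ('knob_grip', array([ 515.5 , -152.2 ,  170.4 ,    0.66])), ('tube_mouth', array([ 514.4 , -152.1 ,  169.2 ,    0.62]))]
```

Emit:
servo_tool(series="-0.013 -0.33 0 -4.5 -0.5; -0.052 -0.657 0 -9 -0.5; -0.116 -0.98 0 -13.5 -0.5; -0.206 -1.298 0 -18 -0.5; -0.32 -1.607 0 -22.5 -0.5")

```text
clock: 70.9
tcp_pos: [547.9, -42.8, 107.9]
tool_rot: [0.001, 0.44, 0.898, -0.0]
wrist_force: [7.5, -5.3, -16.2]
finger_gap: 22.9
gripper_force: 59.9
```

Emit:
servo_tool(series="-0.013 -0.33 0 -4.5 -0.5; -0.052 -0.657 0 -9 -0.5; -0.116 -0.98 0 -13.5 -0.5; -0.206 -1.298 0 -18 -0.5; -0.32 -1.607 0 -22.5 -0.5")

```text
clock: 71.53
tcp_pos: [521.7, -73.6, 107.9]
tool_rot: [0.002, 0.257, 0.967, -0.0]
wrist_force: [10.4, -4.1, -19.3]
finger_gap: 22.5
gripper_force: 59.6
```

Emit:
servo_tool(series="-0.013 -0.33 0 -4.5 -0.5; -0.052 -0.657 0 -9 -0.5; -0.116 -0.98 0 -13.5 -0.5; -0.206 -1.298 0 -18 -0.5; -0.32 -1.607 0 -22.5 -0.5")

```text
clock: 72.15
tcp_pos: [509.1, -111.8, 107.9]
tool_rot: [0.003, 0.064, 0.998, 0.0]
wrist_force: [11.5, -2.2, -19.0]
finger_gap: 22.7
gripper_force: 59.6
```

Emit:
servo_tool(series="0 0 0 0 -0.5; 0 0 0 0 -0.5; 0 0 0 0 -0.5")

```text
clock: 72.53
tcp_pos: [509.1, -112.0, 107.9]
tool_rot: [0.002, 0.065, 0.998, -0.0]
wrist_force: [10.4, -4.7, -19.4]
finger_gap: 22.8
gripper_force: 59.8
```

Emit:
servo_tool(series="0 0 0.15 0 -0.5; 0 0 0.3 0 -0.5; 0 0 0.3 0 -0.5")

```text
clock: 72.9
tcp_pos: [509.2, -112.0, 101.8]
tool_rot: [0.002, 0.065, 0.998, -0.0]
wrist_force: [5.3, -3.2, -10.5]
finger_gap: 22.4
gripper_force: 60.7
```

Emit:
servo_tool(series="0 0 0.1 0 -0.5; 0 0 0.2 0 -0.5; 0 0 0.2 0 -0.5")

```text
clock: 73.28
tcp_pos: [509.3, -112.0, 97.2]
tool_rot: [0.002, 0.064, 0.998, -0.0]
wrist_force: [5.2, -1.3, -7.9]
finger_gap: 22.8
gripper_force: 60.8
```

The pin is in the hole. I let go and back off.

Emit:
servo_tool(series="0 0 0.1 0 -0.5; 0 0 0.1 0 0.6; 0 0 0.1 0 0.6; 0 0 0.1 0 0.6; 0 0 0.1 0 0.6")

```text
clock: 73.9
tcp_pos: [507.6, -111.5, 93.4]
tool_rot: [0.0, 0.063, 0.998, 0.0]
wrist_force: [0.5, 0.6, 0.6]
finger_gap: 68.2
gripper_force: 0.0
```

Emit:
servo_tool(series="0 0 -1 0 0.6; 0 0 -3 0 0.6; 0.5 0 -5 0 0.6; 2 0 -6 0 0.6; 3 0 -6 0 0.6")

```text
clock: 74.53
tcp_pos: [433.3, -102.3, 246.3]
tool_rot: [0.003, 0.063, 0.998, -0.001]
wrist_force: [0.4, -0.5, -0.3]
finger_gap: 68.0
gripper_force: 0.0
```

Emit:
servo_tool(series="0 0 0 0 0.6; 0 0 0 0 0.6; 0 0 0 0 0.6; 0 0 0 0 0.6")

```text
clock: 75.03
tcp_pos: [433.4, -102.1, 242.5]
tool_rot: [-0.001, 0.063, 0.998, 0.0]
wrist_force: [0.3, -0.5, -0.8]
finger_gap: 68.4
gripper_force: 0.0
```

Run:
```python
from h import *
np.set_printoptions(precision=2,suppress=True)
P=[]
for n in ("scene","side"):
    q=cam(n); c2,s2=dark(q,proj(q,(509,-112,98)),14,45); print(n,c2,s2); P.append((q,c2))
    for l in ("cap","tube_mouth","tube_floor","knob_grip","jar1"): print(l,[np.append(d["position"],d["score"]) for d in landmark_of(l,q)][:3])
print("knob",tri(P)); o=get_obs(); print(o["clock"],o["tcp_pos"])
for q,_ in P: print([ray(q,c,11) for c,s in cream(q) if 300<ray(q,c,11)[0]<700 and 0<ray(q,c,11)[1]<450])
```

```text
scene [254.92 304.7 ] [248 295  15  20 247]
cap [array([ 603.2 , -223.4 ,  160.2 ,    0.93]), array([625.4 , -20.6 ,  47.7 ,   0.47])]
tube_mouth [array([ 600.6 , -225.3 ,  170.5 ,    0.91])]
tube_floor [array([ 605.5 , -222.8 ,   66.7 ,    0.76])]
knob_grip [array([ 509.8 , -116.3 ,   93.5 ,    0.75])]
jar1 [array([514.2 , 212.2 ,  -0.6 ,   0.63]), array([437.8 , 368.8 ,  -0.4 ,   0.61])]
side [381.29 193.41] [376 186  12  17 158]
cap [array([ 613.1 , -128.7 ,   42.4 ,    0.75]), array([ 599.4 , -225.  ,  162.7 ,    0.59])]
tube_mouth [array([ 598.9, -221.8,  174.3,    0.6]), array([442.3 , 371.6 ,   4.7 ,   0.43])]
tube_floor [array([ 597.2 , -227.8 ,   67.6 ,    0.56])]
knob_grip [array([ 510.4 , -113.6 ,   92.9 ,    0.45])]
jar1 [array([513.8 , 215.  ,   0.2 ,   0.91]), array([441.  , 374.5 ,   3.  ,   0.79]), array([589.4 , 367.1 ,  -2.3 ,   0.68])]
knob [ 508.99 -111.19   91.23]
75.625 [ 433.05 -102.1   242.99]
[]
[]
```

The knob is home at 91 mm, the cap is seated under the drill at about 161 mm, no blank is left on the bench, and the jars are unmoved. I hand in.

```bash
python3 -c "
from rig import finish_job
print(finish_job())"
```

```text
the job is handed in; nothing more can be done
None
```

The job is handed in at about 76 s of the 210 s. All four blanks are stacked flat in the tube, the cap sits level on its mouth, the tube is back under the drill with the plunger home, and the jars are where they were.

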